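Load the bracket jig and cover rack

ROBOT

A 6-joint arm with a two-finger parallel gripper is mounted at the origin on the work surface. World frame = base frame: x ahead of the robot, y to its left, z up, the work surface at z = 0. Lengths are in m, angles in degrees, forces in N, time in s.
With the tool pointing down it reaches from about 0.35 to 0.925 m from the base axis. Payload 6.4 kg.
Tool frame: the origin (TCP) lies midway between the tips of the shut fingers; the grasp point (between the pads) lies 19 mm behind it; z points along the fingers, y is the line along which they close (so a half turn about z gives the same grasp; the last joint's range is limited). The gripper opens to 94 mm and grips with 3 to 60 N. Pads are 16 mm wide; open, the fingers measure 119 mm over their backs; the gripper's body (75 mm by 177 mm) begins 78 mm behind the grasp point.
Start: joints at [53.451, 14.043, 89.255, -0, 76.702, -9.975], TCP at [0.291, 0.581, 0.205] pointing down, gripper open.
Joint ranges: [-179.41, 179.41], [-58.25, 129.5], [7.25, 145.43], [-54.29, 234.29], [11.92, 165.04], [-157.13, 157.13]. Speed limits (degrees/s): [147.25, 147.25, 180, 180, 180, 180].

INTERFACE

Orientations are given as [roll, pitch, yaw] about the fixed x, y, z axes, in that order (R = Rz(yaw) Ry(pitch) Rx(roll)).
In Python, from workcell import env gives the robot as it stands.
- The arm moves only by the tool tcp_steps, called after "Request:" as name(argument=value, ...), one argument or row to a line, values as JSON. Schema: {"type":"object","properties":{"moves":{"type":"array","items":{"type":"array","items":{"type":"array","items":{"type":"number"},"minItems":4,"maxItems":4},"minItems":1,"maxItems":5},"minItems":1,"maxItems":1},"aperture":{"type":"number"},"squeeze":{"type":"number"},"only":{"type":"string"},"quiet":{"type":"boolean"},"lines":{"type":"string"}},"required":["moves"],"additionalProperties":false}. moves is a list that holds a single list of rows (three levels of brackets), with 1 to 5 rows, each of 4 numbers: dx, dy, dz in m, then a turn about the tool's z in degrees; each row is the pose to reach, as a shift and turn from the pose commanded when the call began, along the tool's axes at that moment; what a row does not reach only later rows make up. A row lasts 1/8 s, in which the tool goes at most 0.0625 m and 10.7 degrees, less where a joint would pass 70% of its speed; a pose out of reach is approached as far as the arm can. aperture is the opening from 0.0 (shut) to 1.0 (fully open), set as the call begins (left out keeps the last). The fingers move at their own pace and stop on an object; squeeze is the grip in N (left out, the last holds). Time passes only in rows, so rows that do not move let the fingers close. The tool returns the time, the measured TCP pose, the force, the opening and the grip force at its end. only (a regular expression) keeps the lines of the reply that match it, lines (a string "A,B") keeps lines A to B, and quiet returns only ok. Input that does not fit is refused with a message, and nothing moves.
- env.sense(): the state, without advancing time (a new reading comes with each control period).
- env.snapshot(name): name is "scene" or "top" or "wrist"; returns the picture (420x560x3 uint8, red, green, blue); there is no depth.
- env.camera_info(name): a dict with "fx", "fy", "cx", "cy" (pixels), "eye" and "rotation" of the camera in the world. Camera axes: x right, y up, looking along -z (the intrinsics and any distortion apply to the point x, -y, -z); pixel columns grow to the right and rows downward; lengths in m; the calibration is good to about 2 mm. A picture is of the moment at which its call begins: read the wrist's pose just before it. camera_info takes no time and is no camera call; for the wrist camera it gives the pose at the moment of the call.
- env.sign_off(): hands the job in; it is judged then, once.
The state is a dict: "clock": time; "joint_positions": joint angles; "dq": joint speeds; "effort": joint torques, N m; "tool_pos": TCP position; "orientation": TCP orientation; "wrist_force": force on the tool from outside, world axes, zero at the start; "ft_torque": the same for the moment, N m; "grip_width": opening from 0.0 (shut) to 1.0 (fully open); "grip_force": force on a finger pad.
Only numpy, scipy, OpenCV 4.12 (cv2) and the standard library are available. Lean on these libraries where they do the work, as an engineer would, in place of code of your own. Each camera call takes 0.05 s, during which the arm holds its last target. There are 200 camera calls.

TASK

Load the assembly station: slide each steel bracket into a bay of the jig, flange towards the robot, until its hole comes over the brass pin and it drops down fully, flat on the pocket floor, and stand each white cover upright on one of its short edges in the groove of the green rack. Only when all brackets and covers are in place, throw the red vacuum lever all the way over, away from the robot. Leave the screwdriver and the bottle alone.

Things in the scene. Friction and masses are not known exactly. Their poses are not given: they have to be found in the camera images.
- jig: Blue and aluminium jig, fixed. Origin: underside centre, on the table; x = sliding direction, away from the robot; y left; z up. Three parallel bays at jig y = +80, 0, -80 mm, open towards -x: a raised entry deck, then a pocket (floor 8 mm above the table, from x = -4 to 60 mm) with a brass pin. Any bracket fits any bay, one to a bay.
- jig_deck (a point): Middle of the jig's blue entry deck: the deck is 18 mm above the table and runs from jig x = -80 to -4 mm, where the pockets begin. Blue guide walls (tops 26 mm above the table) flank each bay from x = -20 to 60 mm, leaving a 54 mm wide channel.
- jig_keeper (a point): Middle of the near lower edge of the yellow keeper strip (jig x = 48 mm). Its underside is 31 mm, its top 35 mm above the table; it overhangs the far 12 mm of the pockets, up to the grey end stop at x = 60 mm, so a bracket cannot be lowered straight in: it is slid in on the deck, under the keeper, then drops into the pocket.
- pin1 (a point): Tip centre of the fixed brass pin of the left (jig y = +80 mm) bay, at jig x = 36 mm, 17 mm above the table: pin 12 mm in diameter with a conical tip (6 mm across), 9 mm tall from the pocket floor, its tip 1 mm below the level of the deck.
- pin2 (a point): Tip centre of the fixed brass pin of the middle (jig y = 0) bay, at jig x = 36 mm, 17 mm above the table: pin 12 mm in diameter with a conical tip (6 mm across), 9 mm tall from the pocket floor, its tip 1 mm below the level of the deck.
- pin3 (a point): Tip centre of the fixed brass pin of the right (jig y = -80 mm) bay, at jig x = 36 mm, 17 mm above the table: pin 12 mm in diameter with a conical tip (6 mm across), 9 mm tall from the pocket floor, its tip 1 mm below the level of the deck.
- bracket1: Loose steel angle bracket, about 120 g, may be absent. Base plate 60 (x) by 48 (y) by 6 mm with a 16 mm hole; upright flange at its -x end (x from -30 to -22 mm), 8 mm thick, 48 mm wide, top 44 mm above the underside: pinch it from above. Origin: centre of the underside; z up. Starts flat on the table; goes in the jig flange towards the robot (its x along jig x).
- bracket1_hole (a point): Centre of bracket1's hole, on the underside (bracket x = 8 mm, y = 0, z = 0). Fully seated over a pin it is 8 mm above the table.
- bracket2: Loose steel angle bracket, about 120 g, may be absent. Base plate 60 (x) by 48 (y) by 6 mm with a 16 mm hole; upright flange at its -x end (x from -30 to -22 mm), 8 mm thick, 48 mm wide, top 44 mm above the underside: pinch it from above. Origin: centre of the underside; z up. Starts flat on the table; goes in the jig flange towards the robot (its x along jig x).
- bracket2_hole (a point): Centre of bracket2's hole, on the underside (bracket x = 8 mm, y = 0, z = 0). Fully seated over a pin it is 8 mm above the table.
- bracket3: Loose steel angle bracket, about 120 g, may be absent. Base plate 60 (x) by 48 (y) by 6 mm with a 16 mm hole; upright flange at its -x end (x from -30 to -22 mm), 8 mm thick, 48 mm wide, top 44 mm above the underside: pinch it from above. Origin: centre of the underside; z up. Starts flat on the table; goes in the jig flange towards the robot (its x along jig x).
- bracket3_hole (a point): Centre of bracket3's hole, on the underside (bracket x = 8 mm, y = 0, z = 0). Fully seated over a pin it is 8 mm above the table.
- lever (a joint): Red toggle lever of the jig's vacuum hold, by the jig's right end. 0 = leaning 0.5 rad towards the robot (jig -x), off; 1.0 rad = leaning as far away from it (jig +x), on. It swings in the jig's x-z plane with slight friction and stays where it is left; starts between 0 and 0.15. Push its tip away from the robot.
- stand: Supply stand, fixed: aluminium foot 250 x 90 x 6 mm with three black pedestals (24 mm in x, 66 mm in y, top 40 mm above the table) at stand x = +85, 0, -85 mm; one cover lies flat on a pedestal, overhanging it by 10 mm on either long side. Origin: underside centre. It may be on the left or on the right of the table, across from the rack.
- cover1: Loose white plastic housing cover (dark window and vent lines on one face), 80 mm (x) by 44 mm (y) by 12 mm (z), 70 g (may vary by a third), may be absent. Origin: centre of its underside face as it lies; it starts flat on a pedestal of the stand, its 80 mm length across the stand (along stand y), its underside 40 mm above the table.
- cover1_centre (a point): Middle of cover1's volume (cover z = 6 mm). It is 46 mm above the table when the cover stands on a short edge in the rack.
- cover2: Loose white plastic housing cover (dark window and vent lines on one face), 80 mm (x) by 44 mm (y) by 12 mm (z), 70 g (may vary by a third), may be absent. Origin: centre of its underside face as it lies; it starts flat on a pedestal of the stand, its 80 mm length across the stand (along stand y), its underside 40 mm above the table.
- cover2_centre (a point): Middle of cover2's volume (cover z = 6 mm). It is 46 mm above the table when the cover stands on a short edge in the rack.
- cover3: Loose white plastic housing cover (dark window and vent lines on one face), 80 mm (x) by 44 mm (y) by 12 mm (z), 70 g (may vary by a third), may be absent. Origin: centre of its underside face as it lies; it starts flat on a pedestal of the stand, its 80 mm length across the stand (along stand y), its underside 40 mm above the table.
- cover3_centre (a point): Middle of cover3's volume (cover z = 6 mm). It is 46 mm above the table when the cover stands on a short edge in the rack.
- rack: Rack, fixed: aluminium foot 260 x 70 x 6 mm carrying two green rails 250 mm long along rack x, 16 mm high (tops 22 mm above the table), with an 18 mm wide groove between them along the rack's centre line (rack y = 0); groove floor 6 mm above the table. Origin: underside centre. Covers stand in the groove on a 44 x 12 mm short edge, faces towards the rails, anywhere along it.
- screwdriver: Bystander: screwdriver lying beyond the jig; leave it.
- glue: Bystander: white bottle 110 mm tall, 44 mm across, red cap; leave it.
- lever_tip (a point): Centre of the lever's round tip. A ball 26 mm across; its centre swings on an 80 mm radius about a pivot at jig x = -10 mm, y = -155 mm, 30 mm above the table, so it is 100 mm above the table at either end and 110 mm half way.

How it is judged (in metres and radians):
On the way, in this order (a step that is already met when the one before it is completed fails the run):
1. all brackets are seated on the pins and all covers stand in the rack ((horizontal distance between bracket1_hole and pin1 below 0.0035 m or horizontal distance between bracket1_hole and pin2 below 0.0035 m or horizontal distance between bracket1_hole and pin3 below 0.0035 m) and z of each of bracket1_hole, bracket2_hole, bracket3_hole in the frame of jig below 0.0105 m and angle between each of bracket1, bracket2, bracket3's own z axis and vertical below 0.08 rad and (horizontal distance between bracket2_hole and pin1 below 0.0035 m or horizontal distance between bracket2_hole and pin2 below 0.0035 m or horizontal distance between bracket2_hole and pin3 below 0.0035 m) and (horizontal distance between bracket3_hole and pin1 below 0.0035 m or horizontal distance between bracket3_hole and pin2 below 0.0035 m or horizontal distance between bracket3_hole and pin3 below 0.0035 m) and angle between the x axis of each of cover1, cover2, cover3 and the z axis of rack, either way round below 0.13 rad and z of cover1_centre in the frame of rack between 0.042 and 0.05 m and y of cover1_centre in the frame of rack between -0.007 and 0.007 m and x of cover1_centre in the frame of rack between -0.12 and 0.12 m and linear speed of each of cover1, cover2, cover3 below 0.03 m/s and z of cover2_centre in the frame of rack between 0.042 and 0.05 m and y of cover2_centre in the frame of rack between -0.007 and 0.007 m and x of cover2_centre in the frame of rack between -0.12 and 0.12 m and z of cover3_centre in the frame of rack between 0.042 and 0.05 m and y of cover3_centre in the frame of rack between -0.007 and 0.007 m and x of cover3_centre in the frame of rack between -0.12 and 0.12 m), for 0.2 s.
2. then the vacuum lever is thrown over (value of joint lever above 0.85 rad), for 0.2 s.
At the end, for the whole second after the job is handed in: Each bracket present: hole over a pin (3.5 mm), flat on the pocket floor (2.5 mm, 0.08 rad). Each cover present: on a short edge on the rack's groove floor (4 mm), within 7 mm of its centre line, leaning under 0.13 rad. Lever beyond 0.85 rad. Covers at rest (all of step 1 and value of joint lever above 0.85 rad); the robot touches nothing.
It fails at once if the screwdriver is disturbed (moved over 3 cm) (distance of screwdriver from where it was at the start of the episode above 0.03 m).
It fails at once if the glue is disturbed (moved over 3 cm) (distance of glue from where it was at the start of the episode above 0.03 m).
Of bracket1, bracket2, bracket3 only 2 to 3 are there at a start; the rules pass over those that are not, and their reading is None.
Of cover1, cover2, cover3 only 2 to 3 are there at a start; the rules pass over those that are not, and their reading is None.
At some moment in a run one of bracket1, bracket2, bracket3 may be knocked a few centimetres aside while the robot is not near it.
It also fails if it takes over 210 s, if anything falls off the work surface, if the arm or the gripper's body presses on something with over 40 N, if the wrist force passes 120 N, or if a joint passes its speed limit or range.

## Working session

There is one attempt and no reset: what is moved stays moved. The work goes in short steps, Python scripts to look and compute and a tool call to move; the robot and the scene stay as the last step left them, time stands still between calls to the robot, and variables do not carry over. Pictures are saved under pics/ and viewed, at most 14 in all, crops included, and the job is handed in when it is done.

```bash
ls; mkdir -p pics; python3 - <<'E'
from workcell import env
import cv2
for n in("scene","top"):
    cv2.imwrite(f"pics/{n}0.png",env.snapshot(n)[:,:,::-1]); print(n,env.camera_info(n))
print(env.sense())
print(env.camera_info("wrist"))
E
```

```text
pics
workcell.py
scene {'fx': 410.09237756051425, 'fy': 410.09237756051425, 'cx': 278.914150876691, 'cy': 212.3661240017763, 'eye': array([0.87668166, 0.46390463, 0.81783102]), 'rotation': array([ 36.10575809,   0.48784396, 149.43802472])}
top {'fx': 472.18020857470697, 'fy': 472.18020857470697, 'cx': 269.8635352728236, 'cy': 216.88105210503005, 'eye': array([0.45858658, 0.00206657, 1.25106245]), 'rotation': array([  6.08982483,   0.35902046, -89.95911397])}
{'clock': 0.1, 'joint_positions': array([ 5.34508556e+01,  1.40774578e+01,  8.93184040e+01,  1.51036305e-04,
        7.67018593e+01, -9.97563884e+00]), 'dq': array([-0.02602802, -0.02155451, -0.23292053,  0.01399465,  0.06280537,
        0.07633903]), 'effort': array([ 3.84077739e-04, -4.16915703e+01, -3.15525162e+01,  6.87242579e-02,
        3.09762522e-02, -5.61610500e-05]), 'tool_pos': array([0.29044354, 0.58089081, 0.20448077]), 'orientation': array([-1.79903782e+02, -1.70728571e-02,  1.53426445e+02]), 'wrist_force': array([-0.04114062, -0.43759363,  0.0898654 ]), 'ft_torque': array([-0.0375647 ,  0.02865917, -0.01753545]), 'grip_force': 0.0, 'grip_width': 0.9991129053855463}
{'fx': 374.8707423605295, 'fy': 374.8707423605295, 'cx': 279.88424837199216, 'cy': 209.55405839709218, 'eye': array([0.22838243, 0.61173675, 0.38360737]), 'rotation': array([-1.37535037e+01,  4.02755021e-02,  6.34189966e+01])}
```
View pics/top0.png

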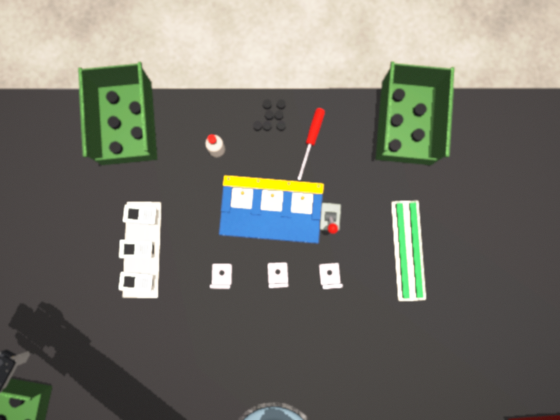

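View pics/scene0.png

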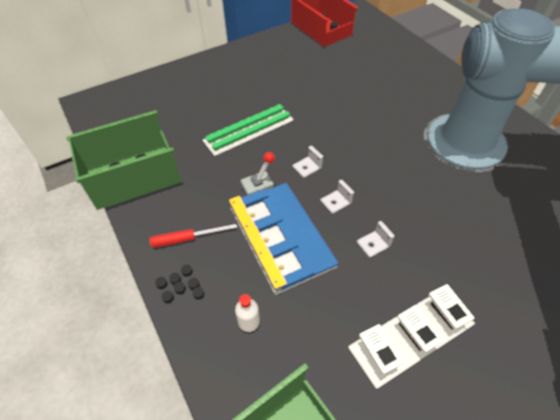

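The top picture shows three brackets at (222,275), (278,273) and (331,275), the jig at (272,210), three covers on the left stand at (140,214), (140,249) and (140,283), the rack at (409,250) and the lever tip at (333,229). The scene picture agrees: the bracket flanges face the robot.

```bash
cat > h.py <<'E'
import numpy as np, cv2
from scipy.spatial.transform import Rotation as R
from workcell import env
def Rm(e): return R.from_euler('xyz',e,degrees=True).as_matrix()
def back(ci,uv,z):
    uv=np.atleast_2d(uv).astype(float)
    d=np.c_[(uv[:,0]-ci['cx'])/ci['fx'],-(uv[:,1]-ci['cy'])/ci['fy'],-np.ones(len(uv))]@Rm(ci['rotation']).T
    return ci['eye']+d*((z-ci['eye'][2])/d[:,2])[:,None]
def proj(ci,p):
    q=(np.atleast_2d(p)-ci['eye'])@Rm(ci['rotation'])
    return np.c_[ci['cx']-ci['fx']*q[:,0]/q[:,2],ci['cy']+ci['fy']*q[:,1]/q[:,2]]
def mask(im,c):
    h,s,v=[x.astype(int) for x in cv2.split(cv2.cvtColor(im,cv2.COLOR_RGB2HSV))]
    m={'blue':(h>100)&(h<125)&(s>120)&(v>60),'yellow':(h>20)&(h<35)&(s>150)&(v>90),
       'green':(h>50)&(h<75)&(s>150)&(v>70),'red':((h<8)|(h>172))&(s>150)&(v>80),'white':(s<60)&(v>130)}[c]
    return m.astype(np.uint8)
def blobs(m,amin=60):
    cs,_=cv2.findContours(m,cv2.RETR_EXTERNAL,cv2.CHAIN_APPROX_NONE)
    return [c for c in cs if cv2.contourArea(c)>amin]
def rect(ci,c,z):
    "min-area rectangle of a contour on the plane z: centre, sides mm, angle of long side deg"
    w=back(ci,c.reshape(-1,2),z)[:,:2]
    (x,y),(a,b),t=cv2.minAreaRect((w*1000).astype(np.float32))
    if a<b:a,b,t=b,a,t+90
    return round(x/1000,4),round(y/1000,4),round(a),round(b),round((t+90)%180-90,1)
E
python3 - <<'E'
from h import *
im=cv2.cvtColor(cv2.imread('pics/top0.png'),cv2.COLOR_BGR2RGB); ci=env.camera_info('top')
for c,z in(('blue',.02),('yellow',.035),('green',.022),('red',.1),('white',.006)):
    for b in blobs(mask(im,c)):
        r=rect(ci,b,z)
        if r[2]<350 : print(c,r,b.reshape(-1,2).mean(0).round())
E
```

```text
blue (0.5961, 0.0087, 263, 128, 85.2) [270. 214.]
yellow (0.6755, 0.0019, 263, 28, 85.1) [273. 184.]
green (0.5034, -0.3332, 236, 12, 2.5) [402. 252.]
green (0.5059, -0.368, 236, 12, 2.5) [416. 250.]
red (0.5529, -0.1437, 22, 22, -0.7) [332. 229.]
red (0.8102, -0.1034, 98, 25, -18.4) [315. 127.]
white (0.0848, 0.0414, 64, 22, -64.1) [257. 414.]
white (0.0887, -0.0362, 90, 22, 78.0) [289. 413.]
white (0.4371, 0.1402, 65, 58, 0.1) [221. 276.]
white (0.4372, -0.1477, 68, 58, 4.8) [330. 276.]
white (0.4397, -0.01, 68, 54, 3.9) [278. 275.]
white (0.5932, -0.1497, 72, 52, -4.8) [330. 216.]
white (0.5066, 0.3551, 256, 110, -0.8) [140. 250.]
white (0.5045, -0.3532, 266, 76, 2.5) [408. 250.]
white (0.634, -0.0308, 145, 56, 85.2) [286. 200.]
white (0.6436, 0.0832, 63, 56, 85.4) [242. 197.]
white (0.7394, -0.0814, 103, 11, -17.8) [304. 162.]
white (0.7827, 0.1579, 55, 48, 25.0) [215. 146.]
```

Request:
tcp_steps(
  moves=[
    [[0,0,0,0]],
  ],
  aperture=1,
)

```text
clock: 0.22
tool_pos: [0.2906, 0.5811, 0.2049]
orientation: [-179.9, -0.0, 153.4]
wrist_force: [0.3, -1.2, -1.0]
grip_width: 1.005
grip_force: 0.0
```

```bash
cat >> h.py <<'E'
def go(x,y,z,yaw):
    "shift and turn, in the tool's axes, from here to a TCP pose"
    s=env.sense(); d=Rm(s['orientation']).T@(np.array([x,y,z])-s['tool_pos'])
    t=(s['orientation'][2]-yaw+180)%360-180
    print('go',d.round(4).tolist(),round(t,1))
E
```

Request:
tcp_steps(
  moves=[
    [[-0.06,-0.02,-0.01,10],[-0.12,-0.04,-0.02,20],[-0.18,-0.06,-0.03,30],[-0.24,-0.08,-0.04,40],[-0.282,-0.095,-0.05,50]],
  ],
  aperture=1,
)

```text
clock: 0.85
tool_pos: [0.5018, 0.3683, 0.2556]
orientation: [-180.0, 0.0, 103.0]
wrist_force: [0.4, 0.1, 0.4]
grip_width: 0.998
grip_force: 0.0
```

```bash
python3 -c "
from h import *; go(.5,.37,.25,90)"
```

```text
go [0.002, -0.0013, 0.0056] 13.0
```

Request:
tcp_steps(
  moves=[
    [[0,0,0,10],[0,0,0,13],[0,0,0,13]],
  ],
  aperture=1,
)

```text
clock: 1.23
tool_pos: [0.5005, 0.37, 0.2552]
orientation: [-180.0, 0.0, 90.4]
wrist_force: [-0.5, 1.0, -0.3]
grip_width: 1.003
grip_force: 0.0
```

```bash
python3 - <<'E'
from h import *
ci=env.camera_info('wrist'); im=env.snapshot('wrist'); cv2.imwrite('pics/w1.png',im[:,:,::-1])
print(ci)
for b in blobs(mask(im,'white'),300): print(rect(ci,b,.052),b.reshape(-1,2).mean(0).round())
E
```

```text
{'fx': 374.8707423605295, 'fy': 374.8707423605295, 'cx': 279.88424837199216, 'cy': 209.55405839709218, 'eye': array([0.49942461, 0.4387407 , 0.43434661]), 'rotation': array([-13.7519619 ,   0.03092935,   0.44026637])}
(0.6308, 0.1145, 57, 39, -3.7) [388. 397.]
(0.7074, 0.1301, 61, 59, 0.5) [459. 382.]
(0.2954, 0.1188, 75, 60, -89.5) [ 99. 386.]
(0.4464, 0.1537, 50, 13, 0.5) [233. 368.]
(0.7506, 0.1845, 61, 31, 1.7) [499. 345.]
(0.5003, 0.3077, 442, 185, 0.5) [282. 236.]
```

View pics/w1.png

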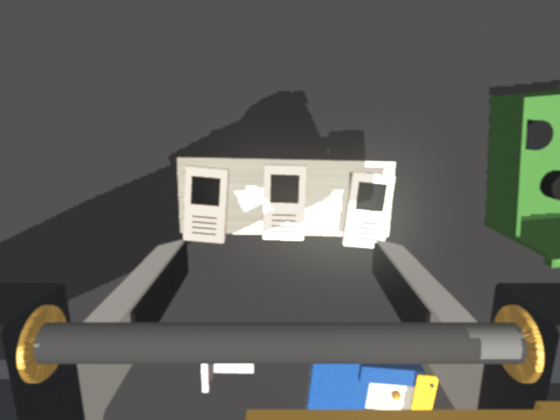

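The wrist view shows three covers with corners near A (188,167),(229,169),(225,242),(183,240); B (265,166),(306,167),(304,240),(263,240); C (353,173),(393,176),(375,247),(343,245), which lie slightly turned.

```bash
python3 - <<'E'
from h import *
ci=dict(fx=374.87,fy=374.87,cx=279.884,cy=209.554,eye=np.array([0.49942461, 0.4387407 , 0.43434661]),rotation=np.array([-13.7519619 ,   0.03092935,   0.44026637]))
for q in([(188,167),(229,169),(225,242),(183,240)],[(265,166),(306,167),(304,240),(263,240)],[(353,173),(393,176),(375,247),(343,245)]):
    w=back(ci,q,.052)[:,:2]; a=(w[0]+w[1]-w[2]-w[3])/2
    print(w.round(3).tolist(),w.mean(0).round(4),np.hypot(*a).round(3),np.degrees(np.arctan2(a[1],a[0])).round(1),np.hypot(*(w[1]-w[0])).round(3))
im=cv2.imread('pics/w1.png')[140:270,160:420]
cv2.imwrite('pics/w1c.png',cv2.resize(im,None,fx=3,fy=3,interpolation=cv2.INTER_CUBIC))
E
```

```text
[[0.406, 0.389], [0.448, 0.387], [0.441, 0.309], [0.396, 0.311]] [0.4227 0.3491] 0.079 84.3 0.042
[[0.484, 0.391], [0.526, 0.39], [0.526, 0.312], [0.482, 0.311]] [0.5047 0.3511] 0.079 89.1 0.042
[[0.575, 0.384], [0.616, 0.382], [0.603, 0.304], [0.568, 0.306]] [0.5903 0.3442] 0.078 82.7 0.041
```

View pics/w1c.png

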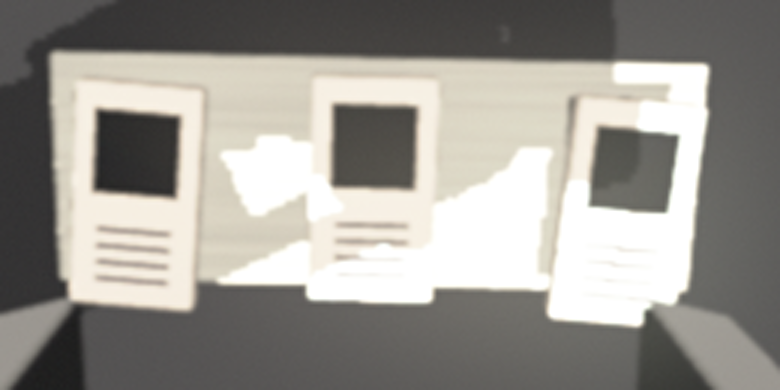

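```bash
python3 - <<'E'
from h import *
ci=dict(fx=374.87,fy=374.87,cx=279.884,cy=209.554,eye=np.array([0.49942461, 0.4387407 , 0.43434661]),rotation=np.array([-13.7519619 ,   0.03092935,   0.44026637]))
for q in([(185,166),(228.3,169),(224.3,243.3),(183.3,240.7)],[(264,165.7),(306,166.7),(304.3,240.7),(262.3,240)],[(351.7,172.3),(395.7,176),(343,246)]):
    print(back(ci,q,.052)[:,:2].round(4).tolist())
go(.505,.380,.1,89); go(.505,.380,.027,89)
E
```

```text
[[0.4027, 0.3902], [0.4468, 0.3875], [0.4405, 0.3074], [0.3967, 0.31]]
[[0.4834, 0.3911], [0.5263, 0.3904], [0.5264, 0.311], [0.4814, 0.3114]]
[[0.5732, 0.3851], [0.6186, 0.3816], [0.5681, 0.3053]]
go [0.0098, 0.0048, 0.1553] 1.5
go [0.0098, 0.0048, 0.2283] 1.5
```

Request:
tcp_steps(
  moves=[
    [[0.01,0.005,0.05,1.5],[0.01,0.005,0.11,1.5],[0.01,0.005,0.17,1.5],[0.01,0.005,0.21,1.5],[0.01,0.005,0.228,1.5]],
  ],
  aperture=0.64,
)

```text
clock: 1.9
tool_pos: [0.5036, 0.3796, 0.0246]
orientation: [-179.8, 0.1, 89.0]
wrist_force: [-0.1, -0.3, 0.3]
grip_width: 0.638
grip_force: 0.0
```

Request:
tcp_steps(
  moves=[
    [[0,0,0,0],[0,0,0,0],[0,0,0,0],[0,0,0,0]],
  ],
  aperture=0,
  squeeze=5,
)

```text
clock: 2.4
tool_pos: [0.5069, 0.3811, 0.0296]
orientation: [179.8, -0.1, 88.9]
wrist_force: [-1.0, 0.1, 5.3]
grip_width: 0.471
grip_force: 5.0
```

Request:
tcp_steps(
  moves=[
    [[0,0,-0.04,0],[0,0,-0.08,0],[0,0,-0.11,0],[0,0,-0.11,0],[0,0,-0.11,0]],
  ],
)

```text
clock: 3.02
tool_pos: [0.5046, 0.3798, 0.1359]
orientation: [-179.9, 0.1, 88.9]
wrist_force: [0.6, -0.4, -1.2]
grip_width: 0.466
grip_force: 5.0
```

```bash
python3 - <<'E'
from h import *
ci=env.camera_info('wrist'); im=env.snapshot('wrist'); cv2.imwrite('pics/w2.png',im[:,:,::-1])
E
```

```text
(no output)
```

View pics/w2.png

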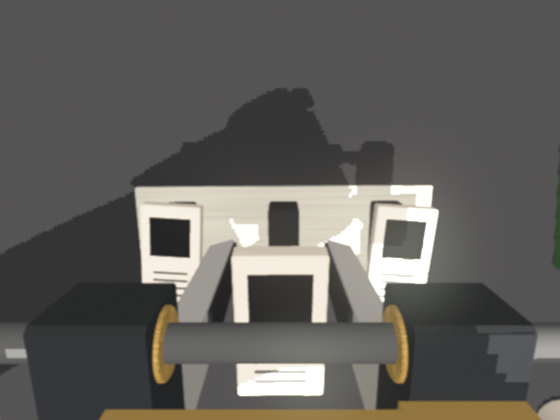

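The cover is held level by its far end, with its top edge at row 250 between the pads. A lighter grip should let it swing down.

Request:
tcp_steps(
  moves=[
    [[0,0,0,0],[0,0,0,0],[0,0,-0.06,0],[0,0,-0.06,0],[0,0,-0.06,0]],
  ],
  squeeze=3,
)

```text
clock: 3.7
tool_pos: [0.5052, 0.3801, 0.1969]
orientation: [-180.0, 0.0, 88.9]
wrist_force: [-0.1, -0.8, -1.1]
grip_width: 0.47
grip_force: 3.0
```

```bash
python3 - <<'E'
from h import *
ci=env.camera_info('wrist'); im=env.snapshot('wrist'); cv2.imwrite('pics/w3.png',im[:,:,::-1])
E
```

```text
(no output)
```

View pics/w3.png

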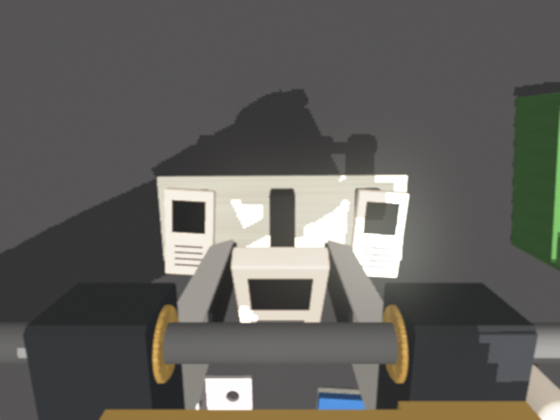

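It has begun to swing: the window now spans rows 280-311, against 276-325 before. I'll jiggle it further.

Request:
tcp_steps(
  moves=[
    [[0,0,0.04,0],[0,0,0.06,0],[0,0,-0.0,0],[0,0,-0.06,0],[0,0,-0.06,0]],
  ],
)

```text
clock: 4.38
tool_pos: [0.5079, 0.3816, 0.2634]
orientation: [179.5, -0.3, 88.9]
wrist_force: [-0.6, 0.8, 0.6]
grip_width: 0.469
grip_force: 3.0
```

Request:
tcp_steps(
  moves=[
    [[0,0,0.04,0],[0,0,0.08,0],[0,0,0.0,0],[0,0,0,0],[0,0,0,0]],
  ],
)

```text
clock: 5.0
tool_pos: [0.5061, 0.3806, 0.2584]
orientation: [179.9, -0.1, 88.9]
wrist_force: [-0.7, 0.1, -0.2]
grip_width: 0.467
grip_force: 3.0
```

```bash
python3 - <<'E'
from h import *
ci=env.camera_info('wrist'); im=env.snapshot('wrist'); cv2.imwrite('pics/w4.png',cv2.resize(im[200:420,150:410,::-1],None,fx=2,fy=2))
E
```

```text
(no output)
```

View pics/w4.png

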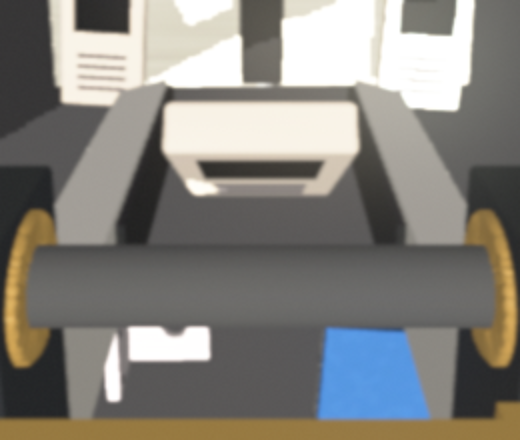

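Now it hangs steeply: the end face spans crop rows 100-155 and the window face rows 155-195. I'll fit the angle.

```bash
cat >> h.py <<'E'
from scipy.optimize import least_squares
def tilt(rows,sgn=1):
    "rows of: end/under edge, end/window-face edge, far-end/window-face edge -> swing angle deg, pad to end mm, normal offset"
    s=env.sense(); ci=env.camera_info('wrist'); M=Rm(s['orientation']); gp=s['tool_pos']-M[:,2]*.019
    L=M[:,0] # tool x: towards gripped end
    up=-M[:,2]
    def pts(p):
        th=np.radians(p[0]); a=np.cos(th)*L+np.sin(th)*up; n=-np.sin(th)*L+np.cos(th)*up
        return np.array([gp+a*p[1]+n*(p[2]-.006),gp+a*p[1]+n*(p[2]+.006),gp+a*(p[1]-.08)+n*(p[2]+.006)])
    f=lambda p:proj(ci,pts(p))[:,1]-rows
    r=least_squares(f,[60,.0105,0],x_scale=[10,.005,.005]); print('tilt',r.x[0].round(1),(r.x[1:]*1000).round(1),r.fun.round(2))
    return r.x
E
python3 - <<'E'
from h import *
tilt([250,277,297]); env_ci=env.camera_info('top')
go(.505,-.32,.25,92.5)
E
```

```text
tilt 57.0 [ 7.9 -2.5] [0. 0. 0.]
go [-0.7001, 0.0128, 0.0068] -3.6
```

Request:
tcp_steps(
  moves=[
    [[-0.05,0,0,0],[-0.11,0,0,0],[-0.17,0,0,0],[-0.23,0,0,-1],[-0.29,0.002,0,-2]],
  ],
)

```text
clock: 5.68
tool_pos: [0.5006, 0.0885, 0.2552]
orientation: [-179.8, -0.0, 91.0]
wrist_force: [0.8, 0.1, -0.8]
grip_width: 0.466
grip_force: 3.0
```

Request:
tcp_steps(
  moves=[
    [[-0.06,0,0,0],[-0.12,0,0,0],[-0.18,0,0,0],[-0.24,0,0,-1],[-0.3,0.003,0,-1.5]],
  ],
)

```text
clock: 6.3
tool_pos: [0.5087, -0.2111, 0.2551]
orientation: [-179.9, -0.1, 92.4]
wrist_force: [1.1, -0.1, -1.1]
grip_width: 0.47
grip_force: 3.0
```

Request:
tcp_steps(
  moves=[
    [[-0.06,0,0,0],[-0.11,0,0,0],[-0.11,0,0,0],[-0.11,0,0,0],[-0.11,0,0,0]],
  ],
)

```text
clock: 6.92
tool_pos: [0.5145, -0.318, 0.2568]
orientation: [-180.0, -0.1, 92.5]
wrist_force: [-0.2, -0.1, 0.5]
grip_width: 0.471
grip_force: 3.0
```

```bash
python3 - <<'E'
from h import *
ci=env.camera_info('wrist'); im=env.snapshot('wrist'); cv2.imwrite('pics/w5.png',im[:,:,::-1])
for b in blobs(mask(im,'green'),100): print(rect(ci,b,.022),b.reshape(-1,2).mean(0).round())
go(.505,-.33,.25,92.5); print(env.sense()['tool_pos'])
E
```

```text
go [-0.0115, -0.0101, 0.0071] 0.0
[ 0.5145975  -0.31809428  0.25713119]
```

View pics/w5.png

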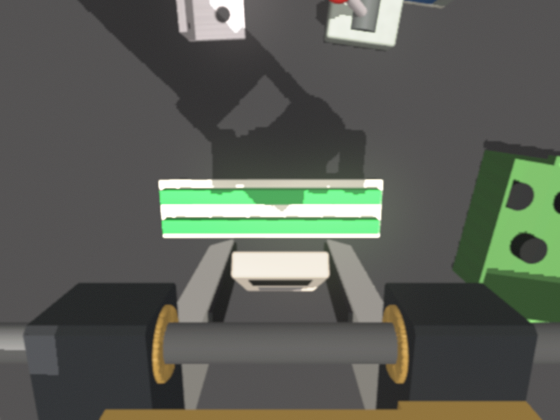

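The rack lies at rows 180-238, columns 160-382; the hanging cover's end face spans rows 252-279 and its lower end is near row 291, so it is steeper still.

```bash
python3 - <<'E'
from h import *
bg=cv2.imread('pics/w5.png'); hsv=cv2.cvtColor(bg,cv2.COLOR_BGR2HSV); print(hsv[196,[180,280,360]],hsv[227,200])
ci=env.camera_info('wrist')
m=((hsv[:,:,0]>60)&(hsv[:,:,0]<80)&(hsv[:,:,1]>150)&(hsv[:,:,2]>100)).astype(np.uint8); m[:,430:]=0
for b in blobs(m,200): print(rect(ci,b,.022),cv2.boundingRect(b))
# row profile: groove edges at several columns
for u in(200,340):
    r=np.where(m[:,u])[0]; print(u,r.min(),r.max(),[int(x) for x in r[1:][np.diff(r)>1]],[int(x) for x in r[:-1][np.diff(r)>1]])
tilt([252,279,291])
E
```

```text
[[ 68 135 251]
 [ 64 133 169]
 [ 67 128 251]] [ 68 138 250]
200 190 220 [220] [190]Traceback (most recent call last):
  File "<stdin>", line 8, in <module>
    return umr_minimum(a, axis, None, out, keepdims, initial, where)
ValueError: zero-size array to reduction operation minimum which has no identity
```

```bash
sed -i "s/'green':(h>50)&(h<75)&(s>150)/'green':(h>50)\&(h<80)\&(s>85)/" h.py; python3 - <<'E'
from h import *
im=cv2.imread('pics/w5.png')[:,:,::-1]; m=mask(im,'green'); m[:,430:]=0
ci=env.camera_info('wrist')
for b in blobs(m,200): print(rect(ci,b,.022),cv2.boundingRect(b))
tilt([252,279,291])
E
```

```text
(0.5048, -0.3694, 251, 17, 2.5) (161, 218, 219, 15)
(0.5033, -0.3354, 251, 16, 2.5) (159, 189, 223, 15)
tilt 60.3 [ 5.7 -2.3] [0. 0. 0.]
```

Request:
tcp_steps(
  moves=[
    [[0.0,-0.01,0.05,0],[0.0,-0.01,0.1,0],[0.0,-0.01,0.15,0],[0,-0.01,0.15,0],[0,-0.01,0.15,0]],
  ],
)

```text
clock: 7.6
tool_pos: [0.5057, -0.3204, 0.1098]
orientation: [179.9, 0.1, 92.5]
wrist_force: [0.6, -0.1, -0.1]
grip_width: 0.466
grip_force: 3.0
```

```bash
python3 - <<'E'
from h import *
ci=env.camera_info('wrist'); im=env.snapshot('wrist'); cv2.imwrite('pics/w6.png',cv2.resize(im[150:340,170:390,::-1],None,fx=3,fy=3))
go(.504,-.317,.062,92.5); print(env.sense()['tool_pos'])
E
```

```text
go [0.0042, -0.0021, 0.0485] -0.0
[ 0.50612918 -0.3209387   0.11056671]
```

View pics/w6.png

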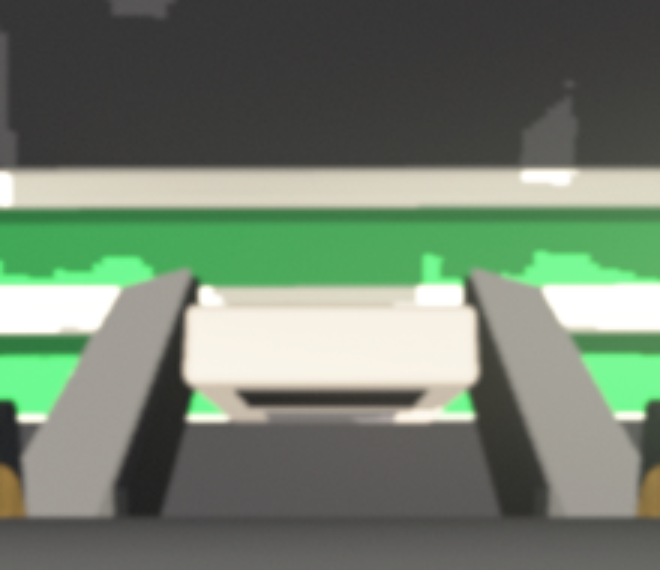

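The cover still hangs at about 61° above the groove: crop rows 305, 387 and 420 are full-image rows 252, 279 and 290. Descending.

Request:
tcp_steps(
  moves=[
    [[0.004,-0.002,0.02,0],[0.004,-0.002,0.035,0],[0.004,-0.002,0.045,0],[0.004,-0.002,0.045,0]],
  ],
)

```text
clock: 8.15
tool_pos: [0.5017, -0.3156, 0.0612]
orientation: [-179.9, -0.1, 92.4]
wrist_force: [-0.7, -0.2, -0.6]
grip_width: 0.468
grip_force: 3.0
```

Request:
tcp_steps(
  moves=[
    [[-0.01,0,-0.0,0],[-0.02,0,-0.004,0],[-0.028,0,-0.007,0],[-0.034,0,-0.008,0],[-0.034,0,-0.008,0]],
  ],
)

```text
clock: 8.78
tool_pos: [0.5039, -0.3507, 0.0707]
orientation: [180.0, 0.0, 92.4]
wrist_force: [0.1, -0.5, -0.4]
grip_width: 0.47
grip_force: 3.0
```

```bash
python3 - <<'E'
from h import *
ci=env.camera_info('wrist'); im=env.snapshot('wrist'); cv2.imwrite('pics/w7.png',cv2.resize(im[150:340,170:390,::-1],None,fx=3,fy=3))
print(env.sense()['tool_pos'])
E
```

```text
[ 0.50378958 -0.35033622  0.07055809]
```

View pics/w7.png

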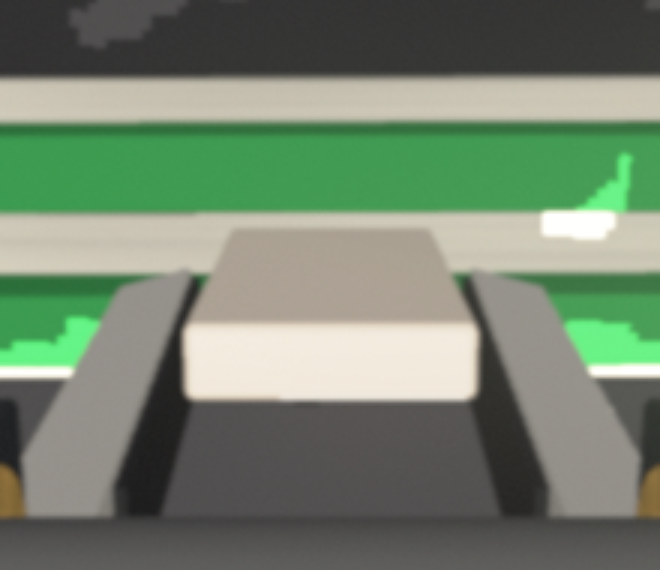

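The cover now shows its underside: free end at crop row 228, end face at rows 322-400. It seems to be upright, so I'll compute the angle.

```bash
sed -i 's/def tilt(rows,sgn=1)/def tilt(rows,sgn=1)/; s/n\*(p\[2\]+.006)\])/n*(p[2]+sgn*.006)])/' h.py; python3 - <<'E'
from h import *
p=tilt([257.3,283.3,226],-1)
go(.504,-.3524,.07,92.5)
E
```

```text
tilt 83.8 [ 3.7 -2. ] [-0.  0.  0.]
go [-0.0021, 0.0001, 0.0006] -0.1
```

Request:
tcp_steps(
  moves=[
    [[-0.004,0,0,0],[-0.007,0,0,0],[-0.007,0,0,0]],
  ],
)

```text
clock: 9.2
tool_pos: [0.5041, -0.3572, 0.0704]
orientation: [-180.0, 0.0, 92.4]
wrist_force: [-0.1, 0.7, -0.5]
grip_width: 0.468
grip_force: 3.0
```

Request:
tcp_steps(
  moves=[
    [[0,0,0.003,0],[0,0,0.006,0],[0,0,0.009,0],[0,0,0.009,0]],
  ],
)

```text
clock: 9.7
tool_pos: [0.5041, -0.3573, 0.0616]
orientation: [-180.0, 0.0, 92.4]
wrist_force: [-0.9, -0.0, 1.5]
grip_width: 0.47
grip_force: 3.0
```

```bash
python3 - <<'E'
from h import *
ci=env.camera_info('wrist'); im=env.snapshot('wrist'); cv2.imwrite('pics/w8.png',cv2.resize(im[150:340,170:390,::-1],None,fx=3,fy=3))
print(env.sense()['tool_pos'])
E
```

```text
[ 0.50406141 -0.35726989  0.06159334]
```

View pics/w8.png

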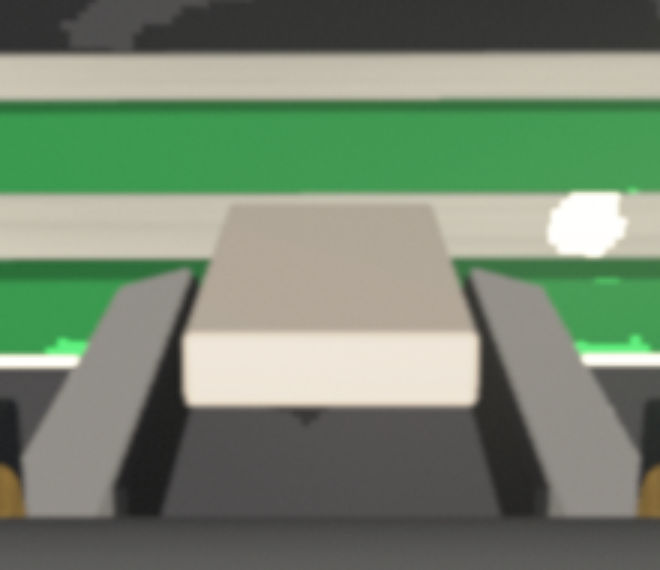

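The free end sits at crop row 203 inside the groove band (rows 195-258); the end face is at rows 332-405.

```bash
python3 - <<'E'
from h import *
p=tilt([260.7,285,217.7],-1)
E
```

```text
tilt 89.3 [-1.3  0.9] [-0. -0. -0.]
```

Request:
tcp_steps(
  moves=[
    [[0,0,0,0],[0,0,0.004,0],[0,0,0.004,0]],
  ],
)

```text
clock: 10.12
tool_pos: [0.5041, -0.3571, 0.0575]
orientation: [180.0, 0.0, 92.4]
wrist_force: [-1.4, -0.5, 3.8]
grip_width: 0.467
grip_force: 3.0
```

Request:
tcp_steps(
  moves=[
    [[0,0,0,0],[0,0,0,0],[0,0,0,0]],
  ],
  aperture=0.62,
)

```text
clock: 10.5
tool_pos: [0.504, -0.3567, 0.0571]
orientation: [-180.0, -0.0, 92.4]
wrist_force: [0.5, 0.1, -1.2]
grip_width: 0.621
grip_force: 0.0
```

Request:
tcp_steps(
  moves=[
    [[0,0,-0.03,0],[0,0,-0.08,0],[0,0,-0.14,0],[0,0,-0.2,0],[0,0,-0.2,0]],
  ],
)

```text
clock: 11.12
tool_pos: [0.5063, -0.359, 0.2644]
orientation: [179.5, 0.5, 92.4]
wrist_force: [0.2, -0.4, -0.1]
grip_width: 0.617
grip_force: 0.0
```

```bash
python3 - <<'E'
from h import *
ci=env.camera_info('wrist'); im=env.snapshot('wrist'); a=cv2.resize(im[100:300,130:430,::-1],None,fx=2.6,fy=2.6); cv2.imwrite('pics/w9.png',a)
env.snapshot
go(.4245,.379,.257,85.7)
E
```

```text
go [0.7396, -0.0492, 0.0002] 6.7
```

View pics/w9.png

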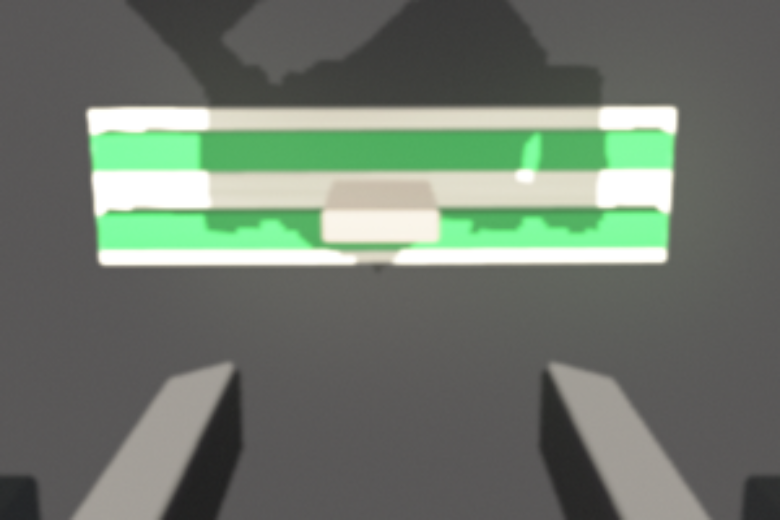

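The first cover stands in the groove: its top face is at crop rows 208-243 and its underside foot at row 182. A numeric check of position and lean, and the first return leg:

```bash
cat >> h.py <<'E'
def prof(tag=''):
    "save the wrist picture; grey profile down the cover held between the pads (rows 236..330)"
    im=env.snapshot('wrist'); cv2.imwrite(f'pics/p{tag}.png',im[:,:,::-1]); g=cv2.cvtColor(im,cv2.COLOR_RGB2GRAY)
    print('u280',[(r,int(g[r,270:290].mean())) for r in range(210,332,3)]); print('u240',[(r,int(g[r,238:243].mean())) for r in range(210,332,3)])
E
python3 - <<'E'
from h import *
ci=env.camera_info('wrist')
q=lambda a,b:(130+a/2.6,100+b/2.6)
print(back(ci,[q(322,208),q(440,208),q(440,243),q(322,243)],.086).round(4)[:,:2].tolist())
print(back(ci,[q(96,211),q(671,208),q(92,170),q(673,170)],.022).round(4)[:,:2].tolist())
E
```

```text
[[0.4798, -0.3483], [0.523, -0.3465], [0.5237, -0.3596], [0.4802, -0.3614]]
[[0.3784, -0.3646], [0.627, -0.3529], [0.3773, -0.3469], [0.626, -0.3364]]
```

Request:
tcp_steps(
  moves=[
    [[0.06,0,0,0],[0.12,0,0,0],[0.18,0,0,0],[0.24,0,0,0],[0.30,-0.01,0,0]],
  ],
)

```text
clock: 11.8
tool_pos: [0.48, -0.0554, 0.2549]
orientation: [-179.8, -0.1, 92.4]
wrist_force: [1.4, -0.5, 1.2]
grip_width: 0.618
grip_force: 0.0
```

Request:
tcp_steps(
  moves=[
    [[0.06,-0.006,0,1],[0.12,-0.012,0,2],[0.18,-0.018,0,3],[0.24,-0.024,0,4],[0.30,-0.03,0,5]],
  ],
)

```text
clock: 12.42
tool_pos: [0.437, 0.2424, 0.2551]
orientation: [-179.8, 0.1, 87.4]
wrist_force: [0.3, 0.7, 0.1]
grip_width: 0.621
grip_force: 0.0
```

```bash
python3 -c "
from h import *; go(.4245,.379,.257,85.7)"
```

```text
go [0.1359, -0.0187, -0.002] 1.7
```

Request:
tcp_steps(
  moves=[
    [[0.06,-0.01,0,1],[0.12,-0.018,0,1.7],[0.134,-0.018,0.05,1.7],[0.134,-0.018,0.08,1.7],[0.134,-0.018,0.08,1.7]],
  ],
)

```text
clock: 13.05
tool_pos: [0.4237, 0.374, 0.1724]
orientation: [-179.5, 0.3, 85.8]
wrist_force: [-0.3, -0.1, 0.2]
grip_width: 0.621
grip_force: 0.0
```

```bash
python3 -c "
from h import *; go(.4239,.3768,.027,85.7)"
```

```text
go [0.0036, 0.0012, 0.1453] 0.1
```

Request:
tcp_steps(
  moves=[
    [[0.003,0,0.05,0],[0.003,0,0.1,0],[0.003,0,0.13,0],[0.003,0,0.147,0],[0.003,0,0.147,0]],
  ],
)

```text
clock: 13.68
tool_pos: [0.4269, 0.3782, 0.0302]
orientation: [-179.9, 0.0, 85.7]
wrist_force: [0.2, 0.2, 0.2]
grip_width: 0.623
grip_force: 0.0
```

Request:
tcp_steps(
  moves=[
    [[0,0,0,0],[0,0,0,0],[0,0,0,0],[0,0,0,0]],
  ],
  aperture=0,
  squeeze=5,
)

```text
clock: 14.18
tool_pos: [0.4281, 0.3792, 0.0321]
orientation: [179.9, -0.1, 85.7]
wrist_force: [-0.6, -0.6, 6.5]
grip_width: 0.474
grip_force: 5.0
```

Request:
tcp_steps(
  moves=[
    [[0,0,-0.04,0],[0,0,-0.08,0],[0,0,-0.11,0],[0,0,-0.11,0],[0,0,-0.11,0]],
  ],
)

```text
clock: 14.8
tool_pos: [0.4261, 0.3779, 0.1389]
orientation: [-179.9, 0.1, 85.7]
wrist_force: [0.7, 0.0, -0.2]
grip_width: 0.467
grip_force: 5.0
```

Request:
tcp_steps(
  moves=[
    [[0,0,0,0],[0,0,0,0],[0,0,-0.06,0],[0,0,-0.06,0],[0,0,-0.06,0]],
  ],
  squeeze=3,
)

```text
clock: 15.42
tool_pos: [0.4267, 0.3782, 0.1998]
orientation: [-180.0, 0.0, 85.7]
wrist_force: [-0.6, 1.0, -0.2]
grip_width: 0.472
grip_force: 3.0
```

Request:
tcp_steps(
  moves=[
    [[0,0,0.04,0],[0,0,0.06,0],[0,0,-0.0,0],[0,0,-0.06,0],[0,0,-0.06,0]],
  ],
)

```text
clock: 16.05
tool_pos: [0.4293, 0.3799, 0.2657]
orientation: [179.6, -0.3, 85.7]
wrist_force: [0.0, 1.2, -0.7]
grip_width: 0.464
grip_force: 3.0
```

Request:
tcp_steps(
  moves=[
    [[0,0,0.04,0],[0,0,0.08,0],[0,0,0.0,0],[0,0,0,0],[0,0,0,0]],
  ],
)

```text
clock: 16.68
tool_pos: [0.4276, 0.3788, 0.2612]
orientation: [179.9, -0.1, 85.7]
wrist_force: [0.8, 0.0, -1.0]
grip_width: 0.467
grip_force: 3.0
```

```bash
python3 -c "
from h import *; prof('A1')"
```

```text
u280 [(210, 111), (213, 111), (216, 108), (219, 105), (222, 107), (225, 113), (228, 117), (231, 118), (234, 116), (237, 132), (240, 175), (243, 103), (246, 102), (249, 101), (252, 204), (255, 238), (258, 238), (261, 238), (264, 238), (267, 239), (270, 239), (273, 239), (276, 223), (279, 178), (282, 54), (285, 51), (288, 50), (291, 171), (294, 145), (297, 146), (300, 128), (303, 88), (306, 88), (309, 87), (312, 87), (315, 87), (318, 86), (321, 84), (324, 75), (327, 83), (330, 89)]
u240 [(210, 71), (213, 68), (216, 67), (219, 67), (222, 66), (225, 65), (228, 65), (231, 65), (234, 65), (237, 65), (240, 84), (243, 90), (246, 90), (249, 89), (252, 201), (255, 237), (258, 238), (261, 238), (264, 239), (267, 239), (270, 240), (273, 240), (276, 223), (279, 194), (282, 193), (285, 177), (288, 146), (291, 121), (294, 93), (297, 85), (300, 85), (303, 85), (306, 84), (309, 85), (312, 85), (315, 85), (318, 85), (321, 82), (324, 72), (327, 81), (330, 87)]
```

```bash
python3 -c "
from h import *; tilt([251.5,277,300]); go(.424,-.319,.26,92.5)"
```

```text
tilt 55.3 [-0.8 -3.9] [-0.  0. -0.]
go [-0.6956, 0.0491, -0.0002] -6.8
```

Request:
tcp_steps(
  moves=[
    [[-0.05,0,0,0],[-0.11,0,0,0],[-0.17,0,0,0],[-0.23,0.01,0,-1],[-0.29,0.02,0,-2]],
  ],
)

```text
clock: 17.35
tool_pos: [0.4242, 0.0861, 0.2584]
orientation: [-179.9, 0.0, 87.8]
wrist_force: [0.8, 0.0, -0.4]
grip_width: 0.467
grip_force: 3.0
```

Request:
tcp_steps(
  moves=[
    [[-0.06,0,0,-1],[-0.12,0.005,0,-2],[-0.18,0.01,0,-3],[-0.24,0.015,0,-4],[-0.30,0.02,0,-5]],
  ],
)

```text
clock: 17.98
tool_pos: [0.4324, -0.2144, 0.2583]
orientation: [-179.9, -0.1, 92.7]
wrist_force: [1.3, 0.9, 0.8]
grip_width: 0.467
grip_force: 3.0
```

```bash
python3 -c "
from h import *; go(.424,-.319,.26,92.5)"
```

```text
go [-0.1041, -0.0133, -0.0019] 0.2
```

Request:
tcp_steps(
  moves=[
    [[-0.05,-0.006,0,0],[-0.104,-0.013,0,0],[-0.104,-0.013,0.05,0],[-0.104,-0.013,0.1,0],[-0.104,-0.013,0.15,0]],
  ],
)

```text
clock: 18.6
tool_pos: [0.4241, -0.3163, 0.1068]
orientation: [-179.9, -0.1, 92.7]
wrist_force: [0.9, -0.0, -0.8]
grip_width: 0.472
grip_force: 3.0
```

```bash
python3 -c "
from h import *; go(.424,-.319,.062,92.5);prof('A2')"
```

```text
go [-0.0028, -0.0001, 0.0448] 0.2
u280 [(210, 60), (213, 60), (216, 110), (219, 207), (222, 216), (225, 217), (228, 213), (231, 106), (234, 102), (237, 133), (240, 133), (243, 132), (246, 133), (249, 132), (252, 208), (255, 241), (258, 241), (261, 241), (264, 241), (267, 242), (270, 242), (273, 243), (276, 231), (279, 177), (282, 50), (285, 49), (288, 95), (291, 171), (294, 159), (297, 213), (300, 204), (303, 90), (306, 90), (309, 90), (312, 90), (315, 90), (318, 89), (321, 86), (324, 77), (327, 85), (330, 91)]
u240 [(210, 57), (213, 57), (216, 111), (219, 209), (222, 218), (225, 220), (228, 213), (231, 100), (234, 100), (237, 131), (240, 131), (243, 131), (246, 130), (249, 129), (252, 209), (255, 241), (258, 242), (261, 242), (264, 243), (267, 244), (270, 244), (273, 244), (276, 232), (279, 197), (282, 198), (285, 202), (288, 203), (291, 200), (294, 198), (297, 201), (300, 204), (303, 88), (306, 88), (309, 88), (312, 88), (315, 88), (318, 87), (321, 84), (324, 74), (327, 84), (330, 91)]
```

Request:
tcp_steps(
  moves=[
    [[-0.002,0,0.02,0],[-0.002,0,0.035,0],[-0.002,0,0.045,0],[-0.002,0,0.045,0]],
  ],
)

```text
clock: 19.15
tool_pos: [0.4252, -0.319, 0.0651]
orientation: [-180.0, -0.0, 92.7]
wrist_force: [-0.3, 0.1, -0.6]
grip_width: 0.472
grip_force: 3.0
```

Request:
tcp_steps(
  moves=[
    [[-0.01,0,-0.0,0],[-0.02,0,-0.004,0],[-0.028,0,-0.007,0],[-0.036,0,-0.009,0],[-0.036,0,-0.009,0]],
  ],
)

```text
clock: 19.77
tool_pos: [0.4273, -0.3562, 0.0749]
orientation: [180.0, 0.1, 92.7]
wrist_force: [-0.3, 0.4, -0.1]
grip_width: 0.468
grip_force: 3.0
```

```bash
python3 -c "
from h import *; prof('A3'); go(.424,-.3605,.07,92.5)"
```

```text
u280 [(210, 130), (213, 130), (216, 171), (219, 214), (222, 183), (225, 179), (228, 179), (231, 179), (234, 180), (237, 179), (240, 180), (243, 180), (246, 180), (249, 180), (252, 180), (255, 180), (258, 208), (261, 241), (264, 243), (267, 242), (270, 242), (273, 242), (276, 242), (279, 241), (282, 197), (285, 91), (288, 92), (291, 91), (294, 91), (297, 90), (300, 90), (303, 89), (306, 89), (309, 88), (312, 88), (315, 88), (318, 87), (321, 84), (324, 75), (327, 84), (330, 90)]
u240 [(210, 129), (213, 128), (216, 172), (219, 218), (222, 218), (225, 214), (228, 219), (231, 220), (234, 218), (237, 133), (240, 142), (243, 164), (246, 175), (249, 179), (252, 180), (255, 180), (258, 208), (261, 241), (264, 243), (267, 243), (270, 242), (273, 242), (276, 242), (279, 242), (282, 196), (285, 87), (288, 88), (291, 87), (294, 87), (297, 87), (300, 87), (303, 87), (306, 87), (309, 87), (312, 86), (315, 87), (318, 86), (321, 83), (324, 74), (327, 83), (330, 88)]
go [-0.0047, -0.0034, 0.0046] 0.2
```

```bash
python3 -c "
from h import *; tilt([258,282.7,221],-1)"
```

```text
tilt 86.8 [-1.9 -0.2] [-0. -0. -0.]
```

Request:
tcp_steps(
  moves=[
    [[-0.003,0,0,0],[-0.005,0,0,0],[-0.005,0,0,0]],
  ],
)

```text
clock: 20.2
tool_pos: [0.4273, -0.3603, 0.0744]
orientation: [-180.0, -0.0, 92.7]
wrist_force: [0.3, -0.2, -1.2]
grip_width: 0.467
grip_force: 3.0
```

Request:
tcp_steps(
  moves=[
    [[-0.001,0,0.004,0],[-0.001,0,0.008,0],[-0.001,0,0.012,0],[-0.001,0,0.014,0],[-0.001,0,0.014,0]],
  ],
)

```text
clock: 20.82
tool_pos: [0.4275, -0.3616, 0.0606]
orientation: [180.0, 0.0, 92.7]
wrist_force: [-1.3, 0.0, 2.6]
grip_width: 0.468
grip_force: 3.0
```

```bash
python3 -c "
from h import *; prof('A4')"
```

```text
u280 [(210, 130), (213, 158), (216, 207), (219, 184), (222, 184), (225, 184), (228, 184), (231, 184), (234, 185), (237, 185), (240, 185), (243, 185), (246, 185), (249, 185), (252, 185), (255, 185), (258, 186), (261, 190), (264, 236), (267, 242), (270, 242), (273, 241), (276, 241), (279, 241), (282, 241), (285, 238), (288, 109), (291, 91), (294, 91), (297, 90), (300, 90), (303, 89), (306, 89), (309, 88), (312, 88), (315, 88), (318, 88), (321, 84), (324, 75), (327, 83), (330, 89)]
u240 [(210, 128), (213, 168), (216, 217), (219, 218), (222, 217), (225, 217), (228, 217), (231, 214), (234, 198), (237, 150), (240, 167), (243, 179), (246, 183), (249, 185), (252, 185), (255, 184), (258, 185), (261, 190), (264, 237), (267, 242), (270, 242), (273, 242), (276, 241), (279, 241), (282, 241), (285, 239), (288, 106), (291, 87), (294, 87), (297, 87), (300, 87), (303, 86), (306, 87), (309, 87), (312, 86), (315, 87), (318, 86), (321, 83), (324, 73), (327, 83), (330, 88)]
```

```bash
python3 -c "
from h import *; tilt([263,287.3,217.8],-1)"
```

```text
tilt 89.9 [-0.   1.5] [-0. -0. -0.]
```

Request:
tcp_steps(
  moves=[
    [[0.001,0,0.002,0],[0.001,0,0.002,0],[0.001,0,0.002,0],[0.001,0,0.002,0]],
  ],
  aperture=0.62,
)

```text
clock: 21.38
tool_pos: [0.4274, -0.3602, 0.0584]
orientation: [180.0, -0.0, 92.7]
wrist_force: [0.3, 0.1, -0.3]
grip_width: 0.622
grip_force: 0.0
```

Request:
tcp_steps(
  moves=[
    [[0,0,-0.03,0],[0,0,-0.08,0],[0,0,-0.14,0],[0,0,-0.2,0],[0,0,-0.2,0]],
  ],
)

```text
clock: 22.0
tool_pos: [0.4294, -0.3626, 0.2651]
orientation: [179.6, 0.6, 92.7]
wrist_force: [0.1, -0.1, -0.7]
grip_width: 0.622
grip_force: 0.0
```

```bash
cat >> h.py <<'E'
def standing(tag):
    "outlines of bright cover tops seen from above the rack, at z=.086"
    im=env.snapshot('wrist'); cv2.imwrite(f'pics/s{tag}.png',im[:,:,::-1]); ci=env.camera_info('wrist')
    m=mask(im,'green'); 
    for b in blobs(m,200): print('green',rect(ci,b,.022),cv2.boundingRect(b))
    p=[[x,-.3524+(x-.504)*.0437,.086] for x in(.424,.504,.584)]
    for (u,v) in proj(ci,p).round().astype(int):
        if 10<u<550 and 40<v<400:
            g=cv2.cvtColor(im,cv2.COLOR_RGB2GRAY); print(u,v,[(r,int(g[r,u-8:u+9].mean())) for r in range(v-30,v+24,2)])
E
python3 -c "
from h import *; standing('A')
go(.504,-.35,.257,92.5);go(.595,.3715,.25,86.3)"
```

```text
green (0.5029, -0.3668, 246, 17, 2.1) (237, 180, 218, 17)
green (0.5012, -0.3329, 246, 17, 2.7) (236, 150, 222, 16)
green (0.7235, -0.3582, 162, 44, -77.0) (521, 113, 39, 140)
276 185 [(155, 135), (157, 135), (159, 134), (161, 133), (163, 133), (165, 166), (167, 214), (169, 199), (171, 187), (173, 188), (175, 188), (177, 188), (179, 191), (181, 235), (183, 244), (185, 244), (187, 244), (189, 243), (191, 235), (193, 161), (195, 185), (197, 232), (199, 228), (201, 133), (203, 92), (205, 92), (207, 92)]
359 185 [(155, 157), (157, 157), (159, 158), (161, 160), (163, 161), (165, 198), (167, 235), (169, 225), (171, 212), (173, 204), (175, 195), (177, 193), (179, 198), (181, 237), (183, 245), (185, 244), (187, 244), (189, 243), (191, 238), (193, 209), (195, 242), (197, 255), (199, 255), (201, 173), (203, 100), (205, 100), (207, 99)]
443 185 [(155, 202), (157, 202), (159, 202), (161, 202), (163, 201), (165, 242), (167, 255), (169, 255), (171, 255), (173, 255), (175, 255), (177, 255), (179, 213), (181, 162), (183, 201), (185, 202), (187, 201), (189, 201), (191, 201), (193, 200), (195, 227), (197, 244), (199, 242), (201, 172), (203, 100), (205, 100), (207, 99)]
go [0.0077, 0.0762, 0.0045] 0.2
go [0.724, 0.2015, 0.0086] 6.4
```

Request:
tcp_steps(
  moves=[
    [[0.06,0.017,0,0],[0.12,0.034,0,0],[0.18,0.05,0,0],[0.24,0.067,0,1],[0.30,0.084,0,2]],
  ],
  aperture=0.78,
)

```text
clock: 22.68
tool_pos: [0.4961, -0.0543, 0.2561]
orientation: [-179.8, -0.1, 90.7]
wrist_force: [1.5, -0.9, -0.2]
grip_width: 0.777
grip_force: 0.0
```

Request:
tcp_steps(
  moves=[
    [[0.06,0.017,0,1],[0.12,0.034,0,2],[0.18,0.05,0,3],[0.24,0.067,0,4],[0.30,0.084,0,4.4]],
  ],
)

```text
clock: 23.3
tool_pos: [0.5764, 0.2463, 0.2557]
orientation: [-179.8, 0.1, 86.3]
wrist_force: [2.2, -0.4, -0.2]
grip_width: 0.782
grip_force: 0.0
```

Request:
tcp_steps(
  moves=[
    [[0.06,0.017,0,0],[0.12,0.034,0,0],[0.12,0.034,0,0],[0.12,0.034,0,0]],
  ],
)

```text
clock: 23.8
tool_pos: [0.618, 0.3614, 0.2561]
orientation: [-179.8, 0.1, 86.3]
wrist_force: [-0.3, -0.4, 0.1]
grip_width: 0.779
grip_force: 0.0
```

```bash
python3 - <<'E'
from h import *
im=env.snapshot('wrist'); cv2.imwrite('pics/c3.png',im[:,:,::-1]); ci=env.camera_info('wrist')
# bright outline of the cover top around its expected place
e=np.array([.5959,.3834]);a=np.array([np.cos(np.radians(86.3)),np.sin(np.radians(86.3))]);n=np.array([a[1],-a[0]])
g=cv2.cvtColor(im,cv2.COLOR_RGB2GRAY)
P=lambda s,t:proj(ci,np.r_[e+a*s+n*t,.052])[0]
S=lambda p:int(cv2.getRectSubPix(g,(3,3),(float(p[0]),float(p[1]))).mean())
for s in(-.005,-.025,-.045):print('across',s,[(t,S(P(s,t/1000))) for t in range(-32,34,2)])
for t in(-.016,.016):print('along',t,[(s,S(P(s/1000,t))) for s in range(-20,16,2)])
go(.5951,.3714,.027,86.3)
E
```

```text
across -0.005 [(-32, 218), (-30, 218), (-28, 218), (-26, 219), (-24, 218), (-22, 221), (-20, 235), (-18, 244), (-16, 245), (-14, 245), (-12, 245), (-10, 245), (-8, 245), (-6, 244), (-4, 244), (-2, 244), (0, 244), (2, 244), (4, 244), (6, 244), (8, 244), (10, 245), (12, 244), (14, 244), (16, 244), (18, 244), (20, 243), (22, 235), (24, 219), (26, 217), (28, 218), (30, 218), (32, 218)]
across -0.025 [(-32, 220), (-30, 235), (-28, 252), (-26, 255), (-24, 253), (-22, 246), (-20, 243), (-18, 244), (-16, 232), (-14, 154), (-12, 79), (-10, 69), (-8, 69), (-6, 70), (-4, 70), (-2, 70), (0, 71), (2, 70), (4, 71), (6, 71), (8, 71), (10, 71), (12, 71), (14, 110), (16, 
[... 236 characters left out ...]
55), (-10, 255), (-8, 255), (-6, 255), (-4, 255), (-2, 255), (0, 255), (2, 255), (4, 255), (6, 255), (8, 255), (10, 254), (12, 251), (14, 246), (16, 244), (18, 244), (20, 241), (22, 233), (24, 230), (26, 235), (28, 248), (30, 252), (32, 247)]
along -0.016 [(-20, 234), (-18, 235), (-16, 235), (-14, 236), (-12, 236), (-10, 238), (-8, 243), (-6, 245), (-4, 245), (-2, 242), (0, 225), (2, 213), (4, 218), (6, 220), (8, 220), (10, 204), (12, 128), (14, 70)]
along 0.016 [(-20, 198), (-18, 198), (-16, 197), (-14, 197), (-12, 196), (-10, 214), (-8, 239), (-6, 244), (-4, 244), (-2, 241), (0, 223), (2, 215), (4, 216), (6, 214), (8, 217), (10, 217), (12, 198), (14, 120)]
go [0.0093, -0.0233, 0.2302] -0.0
```

Request:
tcp_steps(
  moves=[
    [[0.009,-0.0225,0.05,0],[0.009,-0.0225,0.11,0],[0.009,-0.0225,0.17,0],[0.009,-0.0225,0.21,0],[0.009,-0.0225,0.229,0]],
  ],
)

```text
clock: 24.48
tool_pos: [0.5955, 0.3703, 0.027]
orientation: [-179.8, 0.1, 86.2]
wrist_force: [-0.2, -0.1, 0.2]
grip_width: 0.782
grip_force: 0.0
```

Request:
tcp_steps(
  moves=[
    [[0,0,0,0],[0,0,0,0],[0,0,0,0],[0,0,0,0]],
  ],
  aperture=0,
  squeeze=5,
)

```text
clock: 24.98
tool_pos: [0.5982, 0.373, 0.0317]
orientation: [179.8, -0.1, 86.3]
wrist_force: [-0.5, -0.2, 5.1]
grip_width: 0.472
grip_force: 4.9
```

Request:
tcp_steps(
  moves=[
    [[0,0,-0.04,0],[0,0,-0.08,0],[0,0,-0.11,0],[0,0,-0.11,0],[0,0,-0.11,0]],
  ],
)

```text
clock: 25.6
tool_pos: [0.5961, 0.3721, 0.1377]
orientation: [-179.9, 0.1, 86.3]
wrist_force: [0.6, 0.3, -0.5]
grip_width: 0.468
grip_force: 5.0
```

Request:
tcp_steps(
  moves=[
    [[0,0,0,0],[0,0,0,0],[0,0,-0.06,0],[0,0,-0.06,0],[0,0,-0.06,0]],
  ],
  squeeze=3,
)

```text
clock: 26.22
tool_pos: [0.5968, 0.3723, 0.199]
orientation: [-180.0, 0.0, 86.3]
wrist_force: [-0.2, 0.4, -2.0]
grip_width: 0.469
grip_force: 3.0
```

Request:
tcp_steps(
  moves=[
    [[0,0,0.04,0],[0,0,0.06,0],[0,0,-0.0,0],[0,0,-0.06,0],[0,0,-0.06,0]],
  ],
)

```text
clock: 26.85
tool_pos: [0.5995, 0.3736, 0.266]
orientation: [179.5, -0.3, 86.3]
wrist_force: [-0.5, 0.6, -0.9]
grip_width: 0.469
grip_force: 3.0
```

Request:
tcp_steps(
  moves=[
    [[0,0,0.04,0],[0,0,0.08,0],[0,0,0.0,0],[0,0,0,0],[0,0,0,0]],
  ],
)

```text
clock: 27.48
tool_pos: [0.5978, 0.3728, 0.261]
orientation: [179.8, -0.1, 86.3]
wrist_force: [0.6, -0.2, -0.4]
grip_width: 0.465
grip_force: 3.0
```

```bash
python3 -c "
from h import *; prof('C1'); go(.584,-.312,.257,92.5)"
```

```text
u280 [(210, 105), (213, 112), (216, 116), (219, 114), (222, 116), (225, 133), (228, 133), (231, 130), (234, 157), (237, 201), (240, 107), (243, 106), (246, 165), (249, 238), (252, 238), (255, 238), (258, 238), (261, 239), (264, 239), (267, 242), (270, 227), (273, 222), (276, 204), (279, 60), (282, 57), (285, 57), (288, 56), (291, 55), (294, 54), (297, 53), (300, 128), (303, 220), (306, 220), (309, 163), (312, 167), (315, 162), (318, 175), (321, 246), (324, 84), (327, 89), (330, 95)]
u240 [(210, 253), (213, 222), (216, 220), (219, 220), (222, 220), (225, 219), (228, 252), (231, 255), (234, 255), (237, 255), (240, 128), (243, 97), (246, 160), (249, 238), (252, 238), (255, 238), (258, 239), (261, 239), (264, 239), (267, 243), (270, 227), (273, 221), (276, 222), (279, 222), (282, 221), (285, 221), (288, 220), (291, 216), (294, 208), (297, 216), (300, 215), (303, 200), (306, 173), (309, 145), (312, 108), (315, 95), (318, 89), (321, 86), (324, 76), (327, 86), (330, 91)]
go [-0.6839, 0.0309, 0.002] -6.2
```

Request:
tcp_steps(
  moves=[
    [[0,0,0.04,0],[0,0,0.06,0],[0,0,-0.0,0],[0,0,-0.02,0],[0,0,-0.02,0]],
  ],
)

```text
clock: 28.15
tool_pos: [0.5978, 0.3728, 0.2814]
orientation: [179.8, -0.1, 86.3]
wrist_force: [-0.1, -0.8, -1.2]
grip_width: 0.467
grip_force: 3.0
```

Request:
tcp_steps(
  moves=[
    [[0,0,0.04,0],[0,0,0.08,0],[0,0,0.02,0],[0,0,0.02,0],[0,0,0.02,0]],
  ],
)

```text
clock: 28.78
tool_pos: [0.5967, 0.3723, 0.2582]
orientation: [-179.9, 0.0, 86.3]
wrist_force: [-0.1, 0.5, -0.7]
grip_width: 0.468
grip_force: 3.0
```

```bash
python3 -c "
from h import *; tilt([246.5,268.5,321]); prof('C2')"
```

```text
tilt 42.1 [ -7.  -11.1] [ 0. -0.  0.]
u280 [(210, 102), (213, 101), (216, 100), (219, 100), (222, 114), (225, 118), (228, 117), (231, 116), (234, 152), (237, 192), (240, 105), (243, 105), (246, 121), (249, 238), (252, 241), (255, 241), (258, 241), (261, 241), (264, 241), (267, 242), (270, 242), (273, 216), (276, 200), (279, 60), (282, 54), (285, 53), (288, 52), (291, 51), (294, 85), (297, 213), (300, 175), (303, 169), (306, 165), (309, 181), (312, 136), (315, 91), (318, 91), (321, 88), (324, 78), (327, 87), (330, 93)]
u240 [(210, 241), (213, 220), (216, 220), (219, 220), (222, 220), (225, 220), (228, 241), (231, 255), (234, 255), (237, 255), (240, 116), (243, 97), (246, 115), (249, 237), (252, 241), (255, 241), (258, 241), (261, 241), (264, 242), (267, 242), (270, 242), (273, 215), (276, 215), (279, 214), (282, 214), (285, 211), (288, 201), (291, 184), (294, 173), (297, 172), (300, 136), (303, 103), (306, 90), (309, 90), (312, 90), (315, 90), (318, 90), (321, 86), (324, 76), (327, 85), (330, 92)]
```

Request:
tcp_steps(
  moves=[
    [[0,0,0.04,0],[0,0,0.06,0],[0,0,-0.0,0],[0,0,-0.02,0],[0,0,-0.02,0]],
  ],
)

```text
clock: 29.45
tool_pos: [0.598, 0.3729, 0.2816]
orientation: [179.8, -0.1, 86.3]
wrist_force: [0.4, -0.6, -1.1]
grip_width: 0.469
grip_force: 3.0
```

Request:
tcp_steps(
  moves=[
    [[0,0,0.04,0],[0,0,0.08,0],[0,0,0.02,0],[0,0,0.02,0],[0,0,0.02,0]],
  ],
)

```text
clock: 30.08
tool_pos: [0.5967, 0.3723, 0.2583]
orientation: [-180.0, 0.0, 86.3]
wrist_force: [-0.5, -0.3, -0.3]
grip_width: 0.467
grip_force: 3.0
```

Request:
tcp_steps(
  moves=[
    [[0,0,0.05,0],[0,0,0.08,0],[0,0,0.02,0],[0,0,0,0],[0,0,0,0]],
  ],
)

```text
clock: 30.7
tool_pos: [0.5979, 0.3729, 0.2613]
orientation: [179.8, -0.1, 86.3]
wrist_force: [0.9, 0.8, -0.3]
grip_width: 0.468
grip_force: 3.0
```

```bash
python3 -c "
from h import *; prof('C3'); go(.584,-.312,.257,92.5)"
```

```text
u280 [(210, 123), (213, 123), (216, 120), (219, 128), (222, 133), (225, 135), (228, 134), (231, 133), (234, 159), (237, 206), (240, 107), (243, 107), (246, 107), (249, 222), (252, 243), (255, 243), (258, 243), (261, 243), (264, 243), (267, 244), (270, 244), (273, 229), (276, 198), (279, 66), (282, 55), (285, 54), (288, 63), (291, 203), (294, 159), (297, 151), (300, 161), (303, 92), (306, 92), (309, 92), (312, 91), (315, 91), (318, 91), (321, 88), (324, 78), (327, 87), (330, 93)]
u240 [(210, 253), (213, 223), (216, 220), (219, 221), (222, 221), (225, 220), (228, 253), (231, 255), (234, 255), (237, 255), (240, 129), (243, 98), (246, 97), (249, 221), (252, 243), (255, 243), (258, 243), (261, 244), (264, 244), (267, 244), (270, 244), (273, 229), (276, 206), (279, 206), (282, 204), (285, 186), (288, 150), (291, 141), (294, 99), (297, 90), (300, 90), (303, 90), (306, 90), (309, 90), (312, 90), (315, 89), (318, 90), (321, 86), (324, 76), (327, 86), (330, 92)]
go [-0.6839, 0.0308, 0.002] -6.2
```

Request:
tcp_steps(
  moves=[
    [[-0.05,0.002,0,0],[-0.11,0.005,0,0],[-0.17,0.008,0,0],[-0.23,0.011,0,-1],[-0.29,0.014,0,-2]],
  ],
)

```text
clock: 31.38
tool_pos: [0.591, 0.0803, 0.2569]
orientation: [-179.8, -0.0, 88.4]
wrist_force: [0.3, -0.4, 0.2]
grip_width: 0.471
grip_force: 3.0
```

Request:
tcp_steps(
  moves=[
    [[-0.06,0,0,-1],[-0.12,0.004,0,-2],[-0.18,0.007,0,-3],[-0.24,0.01,0,-4],[-0.30,0.013,0,-4.2]],
  ],
)

```text
clock: 32.0
tool_pos: [0.5955, -0.2196, 0.2568]
orientation: [-179.8, -0.1, 92.5]
wrist_force: [0.6, -0.3, -0.4]
grip_width: 0.468
grip_force: 3.0
```

```bash
python3 -c "
from h import *; go(.584,-.312,.11,92.5)"
```

```text
go [-0.0921, -0.0151, 0.1467] 0.0
```

Request:
tcp_steps(
  moves=[
    [[-0.05,-0.008,0,0],[-0.092,-0.015,0,0],[-0.092,-0.015,0.05,0],[-0.092,-0.015,0.1,0],[-0.092,-0.015,0.146,0]],
  ],
)

```text
clock: 32.62
tool_pos: [0.5839, -0.3097, 0.109]
orientation: [-179.8, -0.2, 92.5]
wrist_force: [0.4, -0.8, -0.9]
grip_width: 0.468
grip_force: 3.0
```

Request:
tcp_steps(
  moves=[
    [[0,0,0.02,0],[0,0,0.035,0],[0,0,0.046,0],[0,0,0.046,0]],
  ],
)

```text
clock: 33.12
tool_pos: [0.5859, -0.3108, 0.0677]
orientation: [180.0, 0.0, 92.5]
wrist_force: [0.5, 0.0, 0.4]
grip_width: 0.471
grip_force: 3.0
```

Request:
tcp_steps(
  moves=[
    [[-0.01,0,-0.0,0],[-0.02,0,-0.004,0],[-0.028,0,-0.007,0],[-0.036,0,-0.009,0],[-0.036,0,-0.009,0]],
  ],
)

```text
clock: 33.75
tool_pos: [0.5877, -0.3479, 0.0773]
orientation: [179.9, 0.1, 92.5]
wrist_force: [1.0, 0.2, 2.5]
grip_width: 0.47
grip_force: 3.0
```

```bash
python3 -c "
from h import *; prof('C4'); go(.584,-.3536,.07,92.5)"
```

```text
u280 [(210, 131), (213, 131), (216, 159), (219, 213), (222, 213), (225, 215), (228, 216), (231, 209), (234, 213), (237, 169), (240, 162), (243, 163), (246, 164), (249, 164), (252, 180), (255, 241), (258, 245), (261, 245), (264, 245), (267, 245), (270, 245), (273, 244), (276, 244), (279, 159), (282, 91), (285, 92), (288, 92), (291, 91), (294, 90), (297, 90), (300, 89), (303, 89), (306, 89), (309, 88), (312, 88), (315, 87), (318, 87), (321, 84), (324, 74), (327, 83), (330, 89)]
u240 [(210, 129), (213, 129), (216, 160), (219, 216), (222, 215), (225, 217), (228, 217), (231, 211), (234, 215), (237, 132), (240, 96), (243, 121), (246, 156), (249, 163), (252, 181), (255, 241), (258, 246), (261, 246), (264, 245), (267, 245), (270, 245), (273, 245), (276, 244), (279, 159), (282, 88), (285, 88), (288, 88), (291, 88), (294, 87), (297, 87), (300, 87), (303, 87), (306, 87), (309, 86), (312, 87), (315, 86), (318, 87), (321, 84), (324, 74), (327, 83), (330, 89)]
go [-0.006, -0.0039, 0.0072] -0.0
```

```bash

python3 - <<'E'
from h import *
for f in(236,238):tilt([252.5,278.8,f],-1)
ci=env.camera_info('wrist')
for z in(.006,.014,.022): print(z,back(ci,[(280,237)],z).round(4))
for z in(.09,.095,.1): print(z,back(ci,[(280,252.5),(280,278.8)],z)[:,1].round(4))
E
```

```text
tilt 77.6 [ 1.3 -3.3] [-0.  0.  0.]
tilt 76.6 [ 0.9 -3.2] [ 0. -0.  0.]
0.006 [[ 0.5877 -0.3597  0.006 ]]
0.014 [[ 0.5875 -0.3572  0.014 ]]
0.022 [[ 0.5874 -0.3546  0.022 ]]
0.09 [-0.3401 -0.3534]
0.095 [-0.3383 -0.3512]
0.1 [-0.3364 -0.3489]
```

The free end is sitting on top of the outer rail (numbers put it at z≈22 mm). Lift, shift +y 11 mm, and lower.

Request:
tcp_steps(
  moves=[
    [[0,0,-0.008,0],[0.006,0,-0.008,0],[0.0115,0,-0.008,0],[0.0115,0,-0.008,0]],
  ],
)

```text
clock: 34.3
tool_pos: [0.5865, -0.3342, 0.084]
orientation: [-180.0, -0.0, 92.6]
wrist_force: [-1.0, -0.2, 0.8]
grip_width: 0.47
grip_force: 3.0
```

Request:
tcp_steps(
  moves=[
    [[0,0,0.006,0],[0,0,0.012,0],[0,0,0.017,0],[0,0,0.017,0]],
  ],
)

```text
clock: 34.8
tool_pos: [0.5864, -0.3351, 0.0667]
orientation: [-180.0, -0.0, 92.5]
wrist_force: [0.9, 0.3, -0.9]
grip_width: 0.468
grip_force: 3.0
```

```bash
python3 -c "
from h import *; prof('C5')"
```

```text
u280 [(210, 141), (213, 103), (216, 134), (219, 140), (222, 140), (225, 140), (228, 139), (231, 140), (234, 140), (237, 140), (240, 148), (243, 171), (246, 171), (249, 171), (252, 212), (255, 249), (258, 250), (261, 250), (264, 250), (267, 250), (270, 250), (273, 249), (276, 247), (279, 165), (282, 140), (285, 140), (288, 139), (291, 204), (294, 177), (297, 97), (300, 97), (303, 96), (306, 95), (309, 95), (312, 94), (315, 94), (318, 94), (321, 90), (324, 80), (327, 89), (330, 96)]
u240 [(210, 140), (213, 101), (216, 132), (219, 138), (222, 139), (225, 139), (228, 138), (231, 138), (234, 137), (237, 137), (240, 151), (243, 222), (246, 201), (249, 170), (252, 212), (255, 249), (258, 250), (261, 250), (264, 250), (267, 250), (270, 250), (273, 250), (276, 247), (279, 165), (282, 136), (285, 136), (288, 146), (291, 219), (294, 182), (297, 92), (300, 93), (303, 93), (306, 93), (309, 93), (312, 92), (315, 92), (318, 92), (321, 89), (324, 78), (327, 88), (330, 94)]
```

Request:
tcp_steps(
  moves=[
    [[-0.006,0,0,0],[-0.012,0,-0.001,0],[-0.017,0,-0.001,0],[-0.019,0,-0.001,0]],
  ],
)

```text
clock: 35.35
tool_pos: [0.5876, -0.3547, 0.0686]
orientation: [180.0, 0.0, 92.5]
wrist_force: [-0.4, 0.5, -0.2]
grip_width: 0.465
grip_force: 3.0
```

```bash
python3 -c "
from h import *; prof('C6')"
```

```text
u280 [(210, 182), (213, 213), (216, 194), (219, 181), (222, 181), (225, 182), (228, 182), (231, 182), (234, 183), (237, 183), (240, 183), (243, 183), (246, 183), (249, 183), (252, 183), (255, 187), (258, 235), (261, 242), (264, 242), (267, 242), (270, 242), (273, 241), (276, 241), (279, 239), (282, 104), (285, 79), (288, 88), (291, 90), (294, 90), (297, 90), (300, 89), (303, 89), (306, 89), (309, 88), (312, 88), (315, 87), (318, 87), (321, 84), (324, 75), (327, 83), (330, 89)]
u240 [(210, 174), (213, 215), (216, 215), (219, 217), (222, 217), (225, 210), (228, 210), (231, 162), (234, 143), (237, 164), (240, 178), (243, 182), (246, 183), (249, 183), (252, 183), (255, 186), (258, 235), (261, 243), (264, 242), (267, 242), (270, 242), (273, 242), (276, 241), (279, 239), (282, 118), (285, 88), (288, 87), (291, 88), (294, 87), (297, 87), (300, 87), (303, 87), (306, 87), (309, 87), (312, 87), (315, 87), (318, 87), (321, 83), (324, 73), (327, 83), (330, 89)]
```

Far edge at row ~218, end face 257–281: upright. Lower, check and release.

```bash
python3 -c "
from h import *; tilt([257,281.3,217.5],-1)"
```

```text
tilt 88.3 [-3.2 -0.2] [-0. -0. -0.]
```

Request:
tcp_steps(
  moves=[
    [[0,0,0.004,0],[0,0,0.008,0],[0,0,0.01,0],[0,0,0.01,0]],
  ],
)

```text
clock: 35.9
tool_pos: [0.5877, -0.3545, 0.0589]
orientation: [180.0, 0.0, 92.5]
wrist_force: [-1.1, -0.2, 4.3]
grip_width: 0.472
grip_force: 3.0
```

```bash
python3 -c "
from h import *; prof('C7')"
```

```text
u280 [(210, 130), (213, 141), (216, 207), (219, 183), (222, 183), (225, 183), (228, 184), (231, 184), (234, 184), (237, 184), (240, 184), (243, 184), (246, 184), (249, 184), (252, 185), (255, 185), (258, 185), (261, 214), (264, 241), (267, 242), (270, 242), (273, 241), (276, 241), (279, 241), (282, 241), (285, 224), (288, 70), (291, 77), (294, 88), (297, 90), (300, 90), (303, 90), (306, 89), (309, 89), (312, 88), (315, 88), (318, 87), (321, 84), (324, 75), (327, 84), (330, 89)]
u240 [(210, 129), (213, 141), (216, 215), (219, 214), (222, 217), (225, 217), (228, 209), (231, 203), (234, 194), (237, 163), (240, 175), (243, 182), (246, 184), (249, 185), (252, 184), (255, 185), (258, 184), (261, 214), (264, 241), (267, 242), (270, 242), (273, 242), (276, 242), (279, 241), (282, 241), (285, 225), (288, 91), (291, 87), (294, 87), (297, 88), (300, 87), (303, 87), (306, 87), (309, 87), (312, 86), (315, 86), (318, 86), (321, 83), (324, 73), (327, 83), (330, 89)]
```

Request:
tcp_steps(
  moves=[
    [[0,0,0,0],[0,0,0,0],[0,0,0,0],[0,0,0,0]],
  ],
  aperture=0.62,
)

```text
clock: 36.45
tool_pos: [0.5875, -0.354, 0.0582]
orientation: [-180.0, -0.0, 92.5]
wrist_force: [-0.2, 0.0, -0.3]
grip_width: 0.623
grip_force: 0.0
```

Request:
tcp_steps(
  moves=[
    [[0,0,-0.03,0],[0,0,-0.08,0],[0,0,-0.14,0],[0,0,-0.2,0],[0,0,-0.2,0]],
  ],
)

```text
clock: 37.08
tool_pos: [0.59, -0.356, 0.2662]
orientation: [179.5, 0.5, 92.5]
wrist_force: [-0.2, 0.2, 0.2]
grip_width: 0.62
grip_force: 0.0
```

```bash
python3 -c "
from h import *; standing('C')
go(.5,-.08,.3,85.2)"
```

```text
green (0.502, -0.3674, 246, 18, 3.1) (95, 180, 217, 17)
green (0.5004, -0.3339, 247, 17, 2.5) (89, 150, 224, 16)
green (0.8362, -0.3702, 220, 204, -5.4) (392, 104, 168, 190)
108 184 [(154, 199), (156, 199), (158, 199), (160, 198), (162, 198), (164, 216), (166, 255), (168, 255), (170, 255), (172, 246), (174, 224), (176, 201), (178, 189), (180, 248), (182, 255), (184, 255), (186, 255), (188, 255), (190, 255), (192, 254), (194, 207), (196, 255), (198, 255), (200, 246), (202, 90), (204, 86), (206, 86)]
192 184 [(154, 206), (156, 205), (158, 205), (160, 205), (162, 204), (164, 209), (166, 220), (168, 216), (170, 196), (172, 187), (174, 188), (176, 188), (178, 190), (180, 246), (182, 251), (184, 251), (186, 250), (188, 250), (190, 250), (192, 235), (194, 214), (196, 255), (198, 255), (200, 236), (202, 88), (204, 88), (206, 88)]
275 184 [(154, 133), (156, 133), (158, 133), (160, 133), (162, 131), (164, 147), (166, 204), (168, 200), (170, 185), (172, 185), (174, 185), (176, 185), (178, 189), (180, 234), (182, 243), (184, 243), (186, 242), (188, 241), (190, 231), (192, 146), (194, 141), (196, 198), (198, 213), (200, 140), (202, 81), (204, 89), (206, 90)]
go [0.2785, -0.0762, -0.0396] 7.3
```

All three covers stand alike. Now look over the jig and brackets.

Request:
tcp_steps(
  moves=[
    [[0.06,-0.02,-0.02,1],[0.12,-0.04,-0.04,3],[0.187,-0.056,-0.055,5],[0.187,-0.056,-0.055,7.3],[0.187,-0.056,-0.055,7.3]],
  ],
  aperture=0.5,
)

```text
clock: 37.75
tool_pos: [0.5228, -0.1686, 0.3119]
orientation: [-179.9, -0.0, 85.4]
wrist_force: [0.0, -0.8, 0.8]
grip_width: 0.5
grip_force: 0.0
```

```bash
python3 - <<'E'
from h import *
ci=env.camera_info('wrist'); im=env.snapshot('wrist'); cv2.imwrite('pics/j1.png',im[:,:,::-1])
import pickle; pickle.dump(ci,open('j1.pkl','wb'))
print(env.sense()['tool_pos'])
for c,z in(('blue',.018),('yellow',.035),('red',.1),('white',.006)):
    for b in blobs(mask(im,c),120): print(c,rect(ci,b,z),cv2.boundingRect(b))
E
```

```text
[ 0.52287478 -0.16948455  0.3116736 ]
blue (0.5928, -0.0474, 147, 130, 85.3) (277, 0, 106, 132)
yellow (0.6685, -0.0569, 144, 26, 85.2) (385, 0, 32, 134)
red (0.5535, -0.1438, 24, 23, -4.6) (297, 148, 24, 23)
red (0.7745, -0.1079, 79, 22, -17.7) (487, 89, 73, 36)
white (0.1033, -0.3912, 25, 24, 78.9) (0, 338, 17, 16)
white (0.5056, -0.3635, 169, 38, -4.6) (221, 297, 119, 25)
white (0.5057, -0.323, 142, 13, 2.5) (228, 274, 101, 19)
white (0.624, -0.329, 142, 41, -72.1) (331, 241, 58, 80)
white (0.3935, -0.3104, 142, 42, 62.9) (172, 241, 57, 80)
white (0.4021, -0.1533, 53, 12, -85.5) (180, 148, 16, 41)
white (0.4409, -0.147, 54, 50, 5.2) (193, 139, 48, 44)
white (0.5946, -0.1487, 72, 51, -6.3) (308, 132, 57, 42)
white (0.7427, -0.0811, 105, 9, -16.8) (412, 76, 82, 25)
white (0.6312, -0.0765, 61, 58, 85.4) (339, 65, 49, 53)
white (0.4433, -0.01, 55, 50, 2.3) (179, 23, 52, 49)
white (0.404, -0.004, 53, 12, -87.6) (163, 21, 17, 48)
white (0.6379, 0.0006, 58, 50, -4.7) (342, 0, 50, 47)
```

View pics/j1.png

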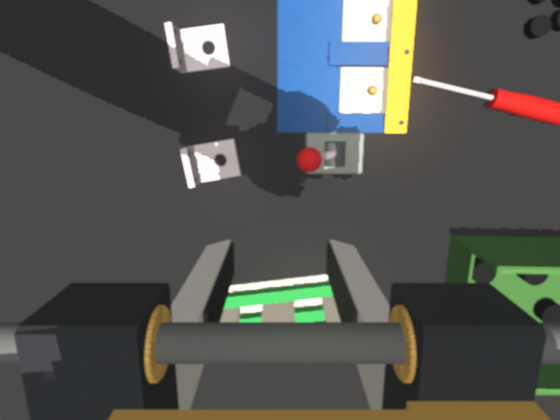

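The view shows the right bracket (flange (188,167), hole (220,160)), the middle one (flange (172,46), hole (208,47)), pin3 at (373,90), pin2 at (377,19) and the lever ball at (309,160). Measuring these:

```bash
cat >> h.py <<'E'
def spot(im,uv,kind,w=13):
    u,v=np.round(uv).astype(int); x0,y0=max(u-w,0),max(v-w,0); s=im[y0:v+w+1,x0:u+w+1]
    hsv=cv2.cvtColor(s,cv2.COLOR_RGB2HSV).astype(int)
    m=(hsv[:,:,2]<110) if kind=='dark' else (hsv[:,:,1]>90)&(hsv[:,:,0]>10)&(hsv[:,:,0]<35)
    n,l,st,c=cv2.connectedComponentsWithStats(m.astype(np.uint8))
    ok=[i for i in range(1,n) if st[i,4]>8]
    i=min(ok,key=lambda i:np.hypot(*(c[i]+[x0-u,y0-v])))
    return c[i]+[x0,y0],int(st[i,4])
E
python3 - <<'E'
from h import *
import pickle; ci=pickle.load(open('j1.pkl','rb')); im=cv2.imread('pics/j1.png')[:,:,::-1].copy()
ps=[]
for p in((373,90),(377,19)):
    c,a=spot(im,p,'brass'); w=back(ci,[c],.016)[0]; ps.append(w); print('pin',c.round(1),a,w.round(4))
d=ps[1]-ps[0]; print('pin dist',np.hypot(*d[:2]).round(4),'jig yaw',(np.degrees(np.arctan2(d[1],d[0]))-90).round(2))
for p in((220,160),(208,47)):
    c,a=spot(im,p,'dark'); w=back(ci,[c],.005)[0]; print('hole',c.round(1),a,w.round(4))
g=cv2.cvtColor(im,cv2.COLOR_RGB2GRAY)
# flange top: bright strip
for x,y,w,h in((180,148,16,41),(163,21,17,48)):
    m=np.zeros(g.shape,np.uint8); m[y-3:y+h+3,x-3:x+w+3]=mask(im,'white')[y-3:y+h+3,x-3:x+w+3]
    for b in blobs(m,60): print('flange',rect(ci,b,.044))
E
```

```text
pin [371.6  90.1] 54 [ 0.6403 -0.0763  0.016 ]
pin [376.1  18.6] 70 [0.6473 0.0026 0.016 ]
pin dist 0.0792 jig yaw -5.05
hole [220.1 159.5] 98 [ 0.4458 -0.1456  0.005 ]
hole [208.2  47.2] 90 [ 0.4475 -0.0102  0.005 ]
flange (0.412, -0.1492, 49, 11, -85.5)
flange (0.4233, -0.1391, 33, 6, 82.4)
flange (0.4137, -0.0115, 49, 11, -87.6)
```

```bash
python3 -c "
from h import *; go(.412,-.149,.08,95)"
```

```text
go [0.0111, -0.1116, 0.232] -9.7
```

Request:
tcp_steps(
  moves=[
    [[0.004,-0.04,0.02,-4],[0.008,-0.08,0.06,-8],[0.011,-0.112,0.11,-9.7],[0.011,-0.112,0.17,-9.7],[0.011,-0.112,0.2,-9.7]],
  ],
  aperture=0.35,
)

```text
clock: 38.42
tool_pos: [0.41, -0.1489, 0.109]
orientation: [-179.7, -0.2, 94.9]
wrist_force: [0.1, 0.7, 0.1]
grip_width: 0.349
grip_force: 0.0
```

```bash
python3 - <<'E'
from h import *
go(.412,-.149,.014,95)
ci=env.camera_info('wrist'); im=env.snapshot('wrist'); cv2.imwrite('pics/b3.png',im[:,:,::-1])
uv=proj(ci,[.4458,-.1456,.005])[0]; print(uv)
try:
    c,a=spot(im,uv,'dark',22); print(c,a,back(ci,[c],.005)[0].round(4))
except Exception as e: print(e)
E
```

```text
go [-0.0007, 0.0025, 0.095] -0.1
[327.70626294 209.18958013]
[326.86111111 208.97685185] 216 [ 0.4451 -0.1455  0.005 ]
```

Request:
tcp_steps(
  moves=[
    [[0,0.0015,0.05,0],[0,0.0015,0.08,0],[0,0.0015,0.095,0],[0,0.0015,0.095,0]],
  ],
  aperture=0.35,
)

```text
clock: 38.98
tool_pos: [0.4138, -0.1496, 0.0179]
orientation: [-179.9, -0.1, 94.9]
wrist_force: [-0.2, 0.3, -1.0]
grip_width: 0.35
grip_force: 0.0
```

Request:
tcp_steps(
  moves=[
    [[0,0,0,0],[0,0,0,0],[0,0,0,0],[0,0,0,0]],
  ],
  aperture=0,
  squeeze=30,
)

```text
clock: 39.48
tool_pos: [0.4146, -0.1498, 0.0193]
orientation: [180.0, 0.1, 94.9]
wrist_force: [-2.5, 0.7, 5.6]
grip_width: 0.084
grip_force: 30.0
```

Request:
tcp_steps(
  moves=[
    [[0,0,-0.015,0],[0,0,-0.03,0],[0,0,-0.045,0],[0,0,-0.045,0]],
  ],
)

```text
clock: 39.98
tool_pos: [0.4153, -0.1501, 0.0653]
orientation: [179.8, 0.1, 94.9]
wrist_force: [-0.8, -0.6, -1.2]
grip_width: 0.084
grip_force: 30.0
```

```bash
python3 - <<'E'
from h import *
s=env.sense();ci=env.camera_info('wrist'); im=env.snapshot('wrist'); cv2.imwrite('pics/b3b.png',im[:,:,::-1])
M=Rm(s['orientation']); zt=s['tool_pos'][2]
h=s['tool_pos']+M[:,1]*.034; h[2]=zt-.0095; uv=proj(ci,h)[0]; print(s['tool_pos'],uv)
c,a=spot(im,uv,'dark',22); w=back(ci,[c],h[2])[0]; print(c,a,w.round(4),'in tool axes',(M.T@(w-s['tool_pos'])).round(4))
go(.6403-.0538,-.0763+.0046,.056,84.95)
E
```

```text
[ 0.4153221  -0.150127    0.06525389] [344.88654106 250.70349499]
[341.9347181  242.21068249] 337 [ 0.447  -0.1426  0.0558] in tool axes [0.0048 0.0322 0.0096]
go [0.0629, 0.1779, 0.0085] 10.0
```

```bash
python3 - <<'E'
import cv2,numpy as np
g=cv2.cvtColor(cv2.imread('pics/b3b.png'),cv2.COLOR_BGR2GRAY)
for r in range(206,276,4): print(r,[int(x) for x in g[r,316:384:4]])
E
```

```text
206 [241, 242, 241, 241, 241, 241, 241, 241, 241, 241, 241, 241, 241, 241, 241, 240, 240]
210 [239, 239, 239, 239, 239, 239, 239, 239, 239, 239, 239, 239, 239, 239, 239, 239, 239]
214 [240, 240, 240, 240, 240, 240, 240, 240, 240, 240, 240, 240, 240, 240, 239, 239, 240]
218 [238, 239, 239, 239, 239, 239, 239, 239, 239, 240, 240, 239, 239, 239, 239, 239, 239]
222 [240, 240, 239, 239, 239, 239, 239, 239, 239, 239, 239, 238, 238, 238, 238, 238, 237]
226 [240, 240, 240, 240, 240, 240, 240, 240, 239, 240, 240, 240, 240, 240, 240, 239, 255]
230 [239, 239, 239, 239, 239, 239, 236, 234, 237, 239, 240, 240, 240, 240, 239, 253, 255]
234 [238, 238, 238, 237, 230, 133, 95, 95, 109, 199, 237, 238, 238, 238, 254, 255, 255]
238 [239, 239, 240, 235, 108, 93, 94, 94, 95, 96, 218, 239, 240, 255, 255, 255, 255]
242 [238, 238, 238, 186, 91, 93, 94, 94, 95, 95, 177, 237, 243, 255, 255, 255, 255]
246 [240, 240, 240, 155, 92, 93, 94, 95, 94, 96, 175, 251, 255, 255, 255, 255, 255]
250 [236, 238, 238, 191, 121, 118, 119, 119, 104, 133, 212, 255, 255, 255, 255, 255, 255]
254 [232, 238, 238, 232, 169, 129, 126, 129, 157, 204, 255, 255, 255, 255, 255, 255, 255]
258 [221, 240, 240, 239, 235, 210, 188, 188, 213, 235, 249, 251, 253, 255, 255, 255, 255]
262 [208, 236, 236, 237, 237, 236, 234, 234, 235, 236, 236, 237, 236, 236, 236, 255, 236]
266 [206, 239, 240, 240, 240, 240, 240, 241, 240, 240, 241, 240, 240, 240, 240, 240, 238]
270 [204, 227, 238, 238, 238, 237, 237, 237, 237, 236, 237, 236, 237, 236, 236, 236, 232]
274 [205, 213, 240, 239, 239, 239, 239, 239, 239, 239, 239, 239, 239, 239, 239, 238, 233]
```

```bash
cat >> h.py <<'E'
def inhand(tag,zoff=.0125,uvguess=None):
    "hole of the bracket in the gripper, in tool axes, from the ellipse of its rim"
    s=env.sense();ci=env.camera_info('wrist'); im=env.snapshot('wrist'); cv2.imwrite(f'pics/{tag}.png',im[:,:,::-1])
    M=Rm(s['orientation']); h=s['tool_pos']+M[:,1]*.034+M[:,2]*zoff; u,v=proj(ci,h)[0].round().astype(int)
    g=cv2.cvtColor(im,cv2.COLOR_RGB2GRAY)[v-32:v+33,u-32:u+33]
    n,l,st,c=cv2.connectedComponentsWithStats((g<222).astype(np.uint8))
    i=min([i for i in range(1,n) if 150<st[i,4]<1100],key=lambda i:np.hypot(*(c[i]-32)))
    x,y,w,hh,a=st[i]; p=(u-32+x+(w-1)/2,v-32+y+(hh-1)/2); q=back(ci,[p],h[2])[0]
    print(s['tool_pos'].round(4),'rim box',w,hh,a,'guess',(u,v),'at',p,'tool',(M.T@(q-s['tool_pos'])).round(4),'world',q.round(4))
E
python3 -c "
from h import *; inhand('b3c')"
```

```text
[ 0.4146 -0.1497  0.0643] rim box 31 29 707 guess (np.int64(344), np.int64(249)) at (np.float64(342.0), np.float64(245.0)) tool [0.0022 0.0328 0.0125] world [ 0.4472 -0.1447  0.0518]
```

```bash
python3 -c "
from h import *; go(.5855,-.0738,.062,85.05)"
```

```text
go [0.0606, 0.1772, 0.0016] 9.9
```

Request:
tcp_steps(
  moves=[
    [[0.02,0.04,-0.01,3],[0.04,0.09,-0.01,6],[0.055,0.14,-0.005,9],[0.0615,0.177,0.002,9.9],[0.0615,0.177,0.002,9.9]],
  ],
)

```text
clock: 40.7
tool_pos: [0.5859, -0.072, 0.0598]
orientation: [-179.9, -0.0, 85.1]
wrist_force: [-0.7, 0.5, -0.6]
grip_width: 0.078
grip_force: 30.0Traceback (most recent call last):
```

```bash
python3 - <<'E'
from h import *
inhand('b3d'); ci=env.camera_info('wrist'); im=env.snapshot('wrist'); uv=proj(ci,[[.6403,-.0763,.016],[.6473,.0026,.016]])
for p in uv:
    try: c,a=spot(im,p,'brass'); print('pin',p.round(1),c.round(1),a,back(ci,[c],.016)[0].round(4))
    except Exception as e: print(p,e)
print(env.sense()['tool_pos'],env.sense()['orientation'])
E
```

```text
  File "<stdin>", line 2, in <module>
  File "h.py", line 70, in inhand
    i=min([i for i in range(1,n) if 150<st[i,4]<1100],key=lambda i:np.hypot(*(c[i]-32)))
ValueError: min() iterable argument is empty
```

```bash

python3 - <<'E'
from h import *
ci=env.camera_info('wrist'); im=env.snapshot('wrist'); cv2.imwrite('pics/b3e.png',im[:,:,::-1]); uv=proj(ci,[[.6403,-.0763,.016],[.6473,.0026,.016],[.654,.0825,.016]])
for p in uv:
    try: c,a=spot(im,p,'brass'); print('pin',p.round(1),c.round(1),a,back(ci,[c],.016)[0].round(4))
    except Exception as e: print(p,e)
print(env.sense()['tool_pos'],env.sense()['orientation'])
g=cv2.cvtColor(im,cv2.COLOR_RGB2GRAY)
for r in range(222,270,4): print(r,[int(x) for x in g[r,316:384:4]])
E
```

```text
[370.87611458 230.43108883] min() iterable argument is empty
pin [379.3  97.4] [379.4  96. ] 317 [0.6474 0.0033 0.016 ]
pin [388.6 -63.4] [381.8  95.8] 232 [0.6488 0.0033 0.016 ]
[ 0.58416267 -0.07265004  0.06027151] [-1.79849943e+02 -2.57354494e-02  8.50499868e+01]
222 [142, 143, 144, 144, 143, 143, 142, 143, 142, 142, 143, 144, 227, 240, 239, 238, 238]
226 [144, 144, 145, 143, 145, 144, 143, 143, 143, 144, 144, 146, 242, 241, 240, 240, 239]
230 [142, 141, 142, 142, 142, 142, 138, 137, 140, 144, 144, 145, 241, 241, 240, 240, 240]
234 [141, 140, 140, 140, 134, 146, 153, 155, 148, 132, 141, 234, 238, 238, 238, 237, 237]
238 [142, 143, 142, 138, 151, 153, 153, 156, 152, 158, 125, 236, 239, 239, 239, 238, 238]
242 [141, 141, 141, 138, 154, 155, 154, 157, 151, 159, 120, 234, 238, 237, 236, 236, 236]
246 [143, 143, 143, 144, 155, 155, 153, 156, 153, 158, 123, 236, 239, 238, 237, 238, 237]
250 [139, 141, 142, 135, 155, 155, 154, 156, 154, 138, 128, 236, 237, 237, 237, 237, 236]
254 [134, 141, 140, 135, 121, 153, 154, 154, 126, 114, 210, 237, 236, 236, 235, 235, 234]
258 [123, 143, 143, 142, 136, 117, 104, 105, 119, 140, 151, 147, 148, 145, 233, 229, 238]
262 [115, 138, 138, 139, 140, 138, 135, 136, 139, 139, 139, 138, 139, 138, 138, 139, 180]
266 [114, 142, 144, 144, 144, 144, 143, 143, 144, 142, 143, 144, 142, 143, 144, 144, 141]
```

```bash
python3 -c "
from h import *; go(.6076,-.0758,.038,85.05)"
```

```text
go [-0.0011, 0.0237, 0.0222] -0.0
```

Request:
tcp_steps(
  moves=[
    [[-0.001,0,0.01,0],[-0.001,0,0.018,0],[-0.001,0,0.0205,0],[-0.001,0,0.0205,0],[-0.001,0,0.0205,0]],
  ],
)

```text
clock: 41.42
tool_pos: [0.5854, -0.074, 0.0413]
orientation: [180.0, 0.0, 85.0]
wrist_force: [0.2, 0.7, -1.0]
grip_width: 0.082
grip_force: 30.0
```

```bash
python3 -c "
from h import *; go(.6076,-.0758,.038,85.05)"
```

```text
go [0.0002, 0.0223, 0.0033] -0.0
```

Request:
tcp_steps(
  moves=[
    [[0,0,0.002,0],[0,0,0.003,0],[0,0,0.003,0]],
  ],
)

```text
clock: 41.8
tool_pos: [0.5851, -0.0739, 0.0378]
orientation: [-180.0, -0.0, 85.0]
wrist_force: [0.3, -0.8, -0.7]
grip_width: 0.082
grip_force: 30.0
```

Request:
tcp_steps(
  moves=[
    [[0,0.006,0,0],[0,0.012,0,0],[0,0.018,0,0],[0,0.0222,0,0],[0,0.0222,0,0]],
  ],
)

```text
clock: 42.42
tool_pos: [0.6076, -0.0759, 0.0379]
orientation: [180.0, 0.0, 85.0]
wrist_force: [-0.9, -0.4, -1.3]
grip_width: 0.082
grip_force: 30.0
```

```bash
python3 -c "
from h import *; go(.6076,-.0758,.028,85.05)"
```

```text
go [0.0001, -0.0, 0.0099] -0.0
```

Request:
tcp_steps(
  moves=[
    [[0,0,0.003,0],[0,0,0.006,0],[0,0,0.006,0]],
  ],
)

```text
clock: 42.8
tool_pos: [0.6069, -0.0758, 0.0315]
orientation: [-180.0, -0.0, 85.0]
wrist_force: [0.6, 0.5, -0.6]
grip_width: 0.083
grip_force: 30.0
```

Request:
tcp_steps(
  moves=[
    [[0,0,0.003,0],[0,0,0.004,0],[0,0,0.004,0]],
  ],
)

```text
clock: 43.18
tool_pos: [0.6071, -0.0758, 0.0278]
orientation: [-180.0, -0.0, 85.0]
wrist_force: [-0.6, 0.3, 0.0]
grip_width: 0.081
grip_force: 30.0
```

Request:
tcp_steps(
  moves=[
    [[0,0,0.001,0],[0,0,0.002,0],[0,0,0.002,0]],
  ],
)

```text
clock: 43.55
tool_pos: [0.6074, -0.0759, 0.0274]
orientation: [-180.0, 0.0, 85.0]
wrist_force: [-4.7, 1.5, 7.1]
grip_width: 0.083
grip_force: 30.0
```

Request:
tcp_steps(
  moves=[
    [[0,0,-0.001,0],[0,0,-0.001,0],[0,0,-0.001,0]],
  ],
  aperture=0.3,
)

```text
clock: 43.92
tool_pos: [0.6072, -0.0758, 0.0268]
orientation: [-180.0, -0.0, 85.0]
wrist_force: [-0.8, 0.8, -0.3]
grip_width: 0.296
grip_force: 0.0
```

Request:
tcp_steps(
  moves=[
    [[0,0,-0.03,0],[0,0,-0.08,0],[0,0,-0.13,0],[0,0,-0.2,0],[0,0,-0.2,0]],
  ],
)

```text
clock: 44.55
tool_pos: [0.6101, -0.0767, 0.2332]
orientation: [179.4, 0.1, 85.0]
wrist_force: [0.1, -0.3, -0.2]
grip_width: 0.299
grip_force: 0.0
```

```bash
cat >> h.py <<'E'
def seat(tag,pts):
    im=env.snapshot('wrist'); cv2.imwrite(f'pics/{tag}.png',im[:,:,::-1]); ci=env.camera_info('wrist'); g=cv2.cvtColor(im,cv2.COLOR_RGB2GRAY)
    for p in pts:
        for z in(.014,):
            u,v=proj(ci,[*p,z])[0].round().astype(int); print('expect',u,v)
            if 20<u<540 and 20<v<400:
                try: c,a=spot(im,(u,v),'brass'); print('brass',c.round(1),a,back(ci,[c],.016)[0].round(4))
                except Exception as e: print('none')
                print([(x,int(g[v,x])) for x in range(u-40,u+41,2)]); print([(y,int(g[y,u])) for y in range(max(v-30,0),v+31,2)])
E
python3 -c "
from h import *; seat('seat3',[(.6405,-.0764)]);go(.4137,-.0115,.1,92.4)"
```

```text
expect 308 181
brass [307.5 179.3] 83 [ 0.6395 -0.0741  0.016 ]
[(268, 90), (270, 121), (272, 183), (274, 192), (276, 188), (278, 184), (280, 185), (282, 194), (284, 192), (286, 193), (288, 193), (290, 193), (292, 193), (294, 193), (296, 193), (298, 188), (300, 196), (302, 179), (304, 140), (306, 160), (308, 170), (310, 160), (312, 143), (314, 165), (316, 189), (318, 191), (320, 198), (322, 234), (324, 237), (326, 235), (328, 236), (330, 236), (332, 236), (334, 237), (336, 229), (338, 217), (340, 190), (342, 186), (344, 187), (346, 158), (348, 85)]
[(151, 99), (153, 98), (155, 128), (157, 194), (159, 182), (161, 193), (163, 194), (165, 194), (167, 193), (169, 192), (171, 193), (173, 176), (175, 144), (177, 153), (179, 168), (181, 170), (183, 148), (185, 167), (187, 185), (189, 175), (191, 190), (193, 190), (195, 196), (197, 255), (199, 241), (201, 190), (203, 146), (205, 81), (207, 90), (209, 97), (211, 98)]
go [0.0479, -0.2011, 0.1296] -7.4
```

Request:
tcp_steps(
  moves=[
    [[0.012,-0.05,0,-2],[0.024,-0.11,0,-4],[0.036,-0.17,0,-6],[0.048,-0.201,0.05,-7.4],[0.048,-0.201,0.09,-7.4]],
  ],
  aperture=0.35,
)

```text
clock: 45.22
tool_pos: [0.408, -0.0093, 0.1336]
orientation: [-179.8, -0.1, 92.5]
wrist_force: [0.1, 0.1, -0.1]
grip_width: 0.352
grip_force: 0.0
```

```bash
python3 - <<'E'
from h import *
go(.4137,-.0115,.0145,92.4)
ci=env.camera_info('wrist'); im=env.snapshot('wrist'); cv2.imwrite('pics/b2.png',im[:,:,::-1])
uv=proj(ci,[[.4475,-.0102,.005]])[0]; print(uv)
c,a=spot(im,uv,'dark',22); print(c,a,back(ci,[c],.005)[0].round(4))
E
```

```text
go [-0.0026, 0.0059, 0.119] 0.1
[327.89513381 205.26160128]
[327.10059172 204.60946746] 169 [ 0.4468 -0.0097  0.005 ]
```

Request:
tcp_steps(
  moves=[
    [[-0.002,0.005,0.06,0],[-0.002,0.005,0.1,0],[-0.002,0.005,0.117,0],[-0.002,0.005,0.117,0]],
  ],
)

```text
clock: 45.78
tool_pos: [0.4144, -0.0119, 0.0182]
orientation: [-179.7, -0.1, 92.4]
wrist_force: [0.3, -0.1, -0.1]
grip_width: 0.35
grip_force: 0.0
```

Request:
tcp_steps(
  moves=[
    [[0,0,0,0],[0,0,0,0],[0,0,0,0],[0,0,0,0]],
  ],
  aperture=0,
  squeeze=30,
)

```text
clock: 46.28
tool_pos: [0.4165, -0.0125, 0.0207]
orientation: [180.0, 0.0, 92.4]
wrist_force: [-2.6, 0.3, 6.3]
grip_width: 0.081
grip_force: 30.0
```

Request:
tcp_steps(
  moves=[
    [[0,0,-0.015,0],[0,0,-0.03,0],[0,0,-0.045,0],[0,0,-0.045,0],[0,0,-0.045,0]],
  ],
)

```text
clock: 46.9
tool_pos: [0.4161, -0.0123, 0.0649]
orientation: [-180.0, -0.0, 92.4]
wrist_force: [-0.2, 1.0, -0.9]
grip_width: 0.084
grip_force: 30.0
```

```bash
python3 - <<'E'
from h import *
im=env.snapshot('wrist'); cv2.imwrite('pics/b2b.png',im[:,:,::-1]); g=cv2.cvtColor(im,cv2.COLOR_RGB2GRAY)
for r in range(222,270,3): print(r,[int(x) for x in g[r,316:372:3]])
s=env.sense(); print(s['tool_pos'],s['orientation'])
E
```

```text
222 [240, 240, 240, 240, 240, 240, 240, 240, 240, 240, 239, 239, 239, 239, 239, 239, 239, 244, 255]
225 [241, 241, 241, 240, 240, 241, 241, 241, 241, 241, 241, 241, 241, 241, 241, 241, 252, 255, 255]
228 [240, 240, 240, 240, 240, 240, 240, 240, 240, 240, 240, 241, 240, 240, 240, 241, 253, 255, 255]
231 [239, 239, 239, 239, 239, 239, 238, 232, 211, 206, 214, 235, 240, 240, 239, 239, 253, 255, 255]
234 [238, 239, 238, 238, 238, 232, 169, 111, 97, 97, 100, 131, 211, 238, 239, 252, 255, 255, 255]
237 [240, 240, 240, 240, 237, 151, 96, 97, 99, 99, 99, 101, 114, 219, 239, 255, 255, 255, 255]
240 [240, 240, 240, 240, 206, 97, 96, 97, 98, 99, 100, 102, 101, 1
[... 299 characters left out ...]
5, 255, 255]
252 [235, 238, 238, 237, 223, 144, 120, 119, 121, 121, 123, 138, 178, 243, 255, 255, 255, 255, 255]
255 [230, 239, 238, 239, 235, 214, 168, 150, 143, 151, 175, 182, 218, 255, 255, 255, 255, 255, 255]
258 [222, 240, 240, 240, 240, 238, 228, 204, 197, 195, 211, 231, 238, 253, 255, 255, 241, 240, 240]
261 [210, 236, 238, 237, 238, 238, 237, 235, 233, 234, 235, 237, 238, 238, 238, 238, 238, 238, 238]
264 [207, 236, 240, 240, 240, 240, 240, 240, 240, 240, 240, 240, 240, 240, 240, 240, 240, 239, 240]
267 [207, 228, 240, 240, 240, 240, 240, 240, 240, 240, 240, 240, 241, 240, 240, 240, 240, 240, 240]
[ 0.41580949 -0.01225229  0.0645343 ] [-1.79951284e+02 -1.73397345e-02  9.24266065e+01]
```

```bash

python3 -c "
from h import *; go(.5924,.0057,.063,85.05)"
```

```text
go [0.0105, 0.1772, 0.0014] 7.4
```

Request:
tcp_steps(
  moves=[
    [[0.003,0.05,-0.005,2],[0.006,0.1,-0.005,4],[0.0105,0.15,0,6],[0.0105,0.177,0.001,7.4],[0.0105,0.177,0.001,7.4]],
  ],
)

```text
clock: 47.58
tool_pos: [0.5932, 0.0057, 0.0629]
orientation: [-179.9, -0.0, 85.1]
wrist_force: [-1.2, -0.5, -2.1]
grip_width: 0.08
grip_force: 30.0
```

Request:
tcp_steps(
  moves=[
    [[0,0,0.01,0],[0,0,0.018,0],[0,0,0.018,0],[0,0,0.018,0]],
  ],
)

```text
clock: 48.08
tool_pos: [0.5924, 0.0055, 0.0461]
orientation: [180.0, 0.0, 85.0]
wrist_force: [0.5, -0.0, -1.0]
grip_width: 0.082
grip_force: 30.0
```

```bash
python3 -c "
from h import *; go(.6145,.0039,.0395,85.05)"
```

```text
go [0.0003, 0.0221, 0.0066] -0.0
```

Request:
tcp_steps(
  moves=[
    [[0,0,0.004,0],[0,0,0.0065,0],[0,0,0.0065,0]],
  ],
)

```text
clock: 48.45
tool_pos: [0.5924, 0.0056, 0.0392]
orientation: [-180.0, -0.0, 85.0]
wrist_force: [1.1, -0.7, -0.6]
grip_width: 0.086
grip_force: 30.0
```

Request:
tcp_steps(
  moves=[
    [[0,0.006,0,0],[0,0.012,0,0],[0,0.018,0,0],[0,0.022,0,0],[0,0.022,0,0]],
  ],
)

```text
clock: 49.08
tool_pos: [0.6149, 0.0036, 0.0395]
orientation: [180.0, 0.0, 85.0]
wrist_force: [-0.6, 0.8, -0.9]
grip_width: 0.084
grip_force: 30.0
```

Request:
tcp_steps(
  moves=[
    [[0,0,0.003,0],[0,0,0.006,0],[0,0,0.009,0],[0,0,0.009,0]],
  ],
)

```text
clock: 49.58
tool_pos: [0.6143, 0.0038, 0.0301]
orientation: [-180.0, -0.0, 85.0]
wrist_force: [-0.1, -0.1, -1.6]
grip_width: 0.084
grip_force: 30.0
```

```bash
python3 -c "
from h import *; go(.6145,.0039,.0285,85.05)"
```

```text
go [0.0001, 0.0002, 0.0016] -0.0
```

Request:
tcp_steps(
  moves=[
    [[0,0,0.001,0],[0,0,0.002,0],[0,0,0.002,0]],
  ],
)

```text
clock: 49.95
tool_pos: [0.6147, 0.0037, 0.0288]
orientation: [180.0, 0.0, 85.0]
wrist_force: [-1.1, 0.1, 1.4]
grip_width: 0.082
grip_force: 30.0
```

Request:
tcp_steps(
  moves=[
    [[0,0,0,0],[0,0,0,0],[0,0,0,0]],
  ],
  aperture=0.3,
)

```text
clock: 50.32
tool_pos: [0.6147, 0.0037, 0.0285]
orientation: [180.0, 0.0, 85.0]
wrist_force: [0.0, -0.6, -0.7]
grip_width: 0.296
grip_force: 0.0
```

Request:
tcp_steps(
  moves=[
    [[0,0,-0.03,0],[0,0,-0.08,0],[0,0,-0.13,0],[0,0,-0.2,0],[0,0,-0.2,0]],
  ],
)

```text
clock: 50.95
tool_pos: [0.6175, 0.0032, 0.235]
orientation: [179.4, 0.1, 85.0]
wrist_force: [-1.1, 0.1, 0.3]
grip_width: 0.297
grip_force: 0.0
```

```bash
python3 -c "
from h import *; seat('seat2',[(.6474,.0033)]);go(.43,.1,.22,90)"
```

```text
expect 308 181
brass [306.7 179.7] 76 [0.6462 0.0052 0.016 ]
[(268, 79), (270, 136), (272, 166), (274, 169), (276, 168), (278, 164), (280, 169), (282, 170), (284, 171), (286, 170), (288, 171), (290, 170), (292, 170), (294, 170), (296, 170), (298, 166), (300, 177), (302, 137), (304, 129), (306, 148), (308, 149), (310, 132), (312, 148), (314, 154), (316, 166), (318, 168), (320, 198), (322, 229), (324, 231), (326, 231), (328, 233), (330, 234), (332, 233), (334, 233), (336, 232), (338, 210), (340, 175), (342, 171), (344, 164), (346, 99), (348, 64)]
[(151, 87), (153, 85), (155, 100), (157, 173), (159, 166), (161, 170), (163, 171), (165, 172), (167, 170), (169, 170), (171, 171), (173, 164), (175, 135), (177, 132), (179, 145), (181, 149), (183, 132), (185, 147), (187, 171), (189, 150), (191, 167), (193, 170), (195, 168), (197, 170), (199, 171), (201, 170), (203, 154), (205, 79), (207, 81), (209, 90), (211, 89)]
go [0.0801, -0.1942, 0.0113] -5.0
```

Request:
tcp_steps(
  moves=[
    [[0.025,-0.05,0,-1],[0.05,-0.11,0,-2],[0.075,-0.17,0,-4],[0.09,-0.194,0,-5],[0.09,-0.194,0,-5]],
  ],
  aperture=0.35,
)

```text
clock: 51.62
tool_pos: [0.4272, 0.111, 0.2267]
orientation: [-179.9, 0.0, 90.1]
wrist_force: [-0.0, -0.0, 0.5]
grip_width: 0.344
grip_force: 0.0
```

```bash
python3 - <<'E'
from h import *
ci=env.camera_info('wrist'); im=env.snapshot('wrist'); cv2.imwrite('pics/b1.png',im[:,:,::-1]); print(env.sense()['tool_pos'])
m=mask(im,'white')
for b in blobs(m,100): print(rect(ci,b,.006),rect(ci,b,.044)[:2],cv2.boundingRect(b))
gg=cv2.cvtColor(im,cv2.COLOR_RGB2GRAY)
cs,h=cv2.findContours(m,cv2.RETR_CCOMP,cv2.CHAIN_APPROX_NONE)
for c,k in zip(cs,h[0]):
    if k[3]>=0 and cv2.contourArea(c)>60: print('hole',cv2.boundingRect(c),cv2.contourArea(c),rect(ci,c,.005))
E
```

```text
[0.42839946 0.11033823 0.22720026]
(0.5069, -0.1436, 64, 23, -87.2) (0.4993, -0.1128) (335, 364, 20, 45)
(0.3471, -0.1443, 64, 25, -90.0) (0.3547, -0.1135) (205, 364, 21, 45)
(0.1214, -0.0847, 71, 35, 0.2) (0.1504, -0.0596) (0, 330, 58, 27)
(0.7295, -0.0823, 70, 40, 1.6) (0.7008, -0.0574) (502, 329, 58, 30)
(0.6457, -0.0013, 61, 53, -4.5) (0.6249, 0.0159) (444, 258, 59, 46)
(0.4972, -0.0019, 112, 35, -74.9) (0.4905, 0.0154) (316, 239, 44, 84)
(0.3552, -0.0024, 112, 35, 75.2) (0.362, 0.0149) (201, 239, 44, 84)
(0.1123, -0.0057, 104, 18, 80.1) (0.1422, 0.0119) (0, 239, 17, 83)
(0.6513, 0.0817, 63, 55, -5.2) (0.63, 0.091) (453, 184, 66, 53)
(0.5375, 0.0703, 146, 3, 85.1) (0.527, 0.0807) (370, 154, 23, 128)
(0.4474, 0.1778, 64, 55, -21.8) (0.4455, 0.178) (263, 83, 75, 72)
hole (470, 274, 13, 12) 92.0 (0.6533, -0.0, 15, 11, -43.3)
hole (485, 204, 13, 12) 95.0 (0.6581, 0.0824, 13, 11, -39.9)
hole (300, 116, 15, 16) 167.0 (0.4541, 0.1735, 15, 14, -43.8)
```

The third bracket was knocked: its hole is now at (0.454, 0.1735), turned by about -22°. Re-approach there.

```bash
python3 -c "
from h import *; go(.4226,.1862,.14,68)"
```

```text
go [0.0759, -0.0056, 0.0872] 22.1
```

Request:
tcp_steps(
  moves=[
    [[0.03,0,0,9],[0.06,-0.005,0.03,18],[0.075,-0.0055,0.06,22],[0.075,-0.0055,0.086,22],[0.075,-0.0055,0.086,22]],
  ],
  aperture=0.35,
)

```text
clock: 52.3
tool_pos: [0.4225, 0.1844, 0.1397]
orientation: [-179.7, 0.2, 68.0]
wrist_force: [0.3, -0.5, -0.6]
grip_width: 0.354
grip_force: 0.0
```

```bash
python3 - <<'E'
from h import *
s=env.sense(); ci=env.camera_info('wrist'); im=env.snapshot('wrist'); cv2.imwrite('pics/b1b.png',im[:,:,::-1]); print(s['tool_pos'],s['orientation'])
uv=proj(ci,[[.4541,.1735,.005]])[0]; c,a=spot(im,uv,'dark',22); hl=back(ci,[c],.005)[0]; print(uv,c,a,hl.round(4))
g=cv2.cvtColor(im,cv2.COLOR_RGB2GRAY)
# plate edges along lines parallel to bracket y through and beyond the hole, in bracket axes about the hole at yaw t
t=np.radians(-22); X=np.array([np.cos(t),np.sin(t)]);Y=np.array([-X[1],X[0]])
S=lambda p:int(cv2.getRectSubPix(g,(3,3),tuple(map(float,proj(ci,[*p,.006])[0]))).mean())
for d in(-14,0,14):print('x',d,[(k,S(hl[:2]+X*d/1000+Y*k/1000)) for k in list(range(-34,-14,2))+list(range(14,36,2))])
for d in(-16,16):print('y',d,[(k,S(hl[:2]+Y*d/1000+X*k/1000)) for k in range(12,32,2)])
E
```

```text
[0.42252785 0.18436094 0.13965566] [-179.69904732    0.19570416   67.97146141]
[320.49031713 197.619061  ] [320.47027027 197.08108108] 185 [0.4542 0.1739 0.005 ]
x -14 [(-34, 79), (-32, 79), (-30, 80), (-28, 79), (-26, 99), (-24, 191), (-22, 235), (-20, 236), (-18, 237), (-16, 235), (14, 237), (16, 236), (18, 237), (20, 237), (22, 236), (24, 185), (26, 89), (28, 77), (30, 77), (32, 77), (34, 76)]
x 0 [(-34, 115), (-32, 106), (-30, 86), (-28, 81), (-26, 105), (-24, 196), (-22, 234), (-20, 235), (-18, 236), (-16, 235), (14, 236), (16, 236), (18, 237), (20, 236), (22, 234), (24, 173), (26, 88), (28, 79), (30, 79), (32, 78), (34, 77)]
x 14 [(-34, 115), (-32, 115), (-30, 115), (-28, 116), (-26, 160), (-24, 236), (-22, 238), (-20, 234), (-18, 235), (-16, 233), (14, 236), (16, 237), (18, 242), (20, 248), (22, 253), (24, 199), (26, 117), (28, 115), (30, 111), (32, 90), (34, 78)]
y -16 [(12, 233), (14, 233), (16, 233), (18, 235), (20, 241), (22, 199), (24, 123), (26, 109), (28, 90), (30, 84)]
y 16 [(12, 235), (14, 237), (16, 251), (18, 255), (20, 255), (22, 249), (24, 143), (26, 81), (28, 81), (30, 80)]
```

Request:
tcp_steps(
  moves=[
    [[0,-0.002,0.06,0],[0,-0.002,0.1,0],[0,-0.002,0.123,0],[0,-0.002,0.123,0]],
  ],
)

```text
clock: 52.85
tool_pos: [0.4218, 0.1854, 0.019]
orientation: [-179.9, 0.1, 68.0]
wrist_force: [-0.1, 0.1, -0.2]
grip_width: 0.346
grip_force: 0.0
```

Request:
tcp_steps(
  moves=[
    [[0,0,0,0],[0,0,0,0],[0,0,0,0],[0,0,0,0]],
  ],
  aperture=0,
  squeeze=30,
)

```text
clock: 53.35
tool_pos: [0.4228, 0.1861, 0.0206]
orientation: [179.9, -0.1, 68.0]
wrist_force: [-0.6, 0.2, 5.2]
grip_width: 0.08
grip_force: 30.0
```

Request:
tcp_steps(
  moves=[
    [[0,0,-0.015,0],[0,0,-0.03,0],[0,0,-0.045,0],[0,0,-0.045,0],[0,0,-0.045,0]],
  ],
)

```text
clock: 53.98
tool_pos: [0.4214, 0.1859, 0.0643]
orientation: [-180.0, 0.0, 68.0]
wrist_force: [0.7, 0.2, -1.4]
grip_width: 0.083
grip_force: 30.0
```

```bash
python3 - <<'E'
from h import *
im=env.snapshot('wrist'); cv2.imwrite('pics/b1c.png',im[:,:,::-1]); g=cv2.cvtColor(im,cv2.COLOR_RGB2GRAY)
for r in range(222,270,3): print(r,[int(x) for x in g[r,316:372:3]])
s=env.sense(); print(s['tool_pos'],s['orientation'])
go(.5993,.0854,.063,85.05)
E
```

```text
222 [238, 238, 238, 239, 238, 238, 238, 238, 238, 238, 238, 238, 238, 238, 238, 238, 239, 239, 255]
225 [238, 239, 238, 238, 238, 238, 238, 238, 238, 238, 238, 238, 238, 238, 238, 234, 237, 237, 255]
228 [238, 238, 237, 238, 237, 238, 238, 238, 238, 238, 238, 238, 238, 238, 238, 238, 239, 238, 246]
231 [237, 237, 236, 237, 237, 237, 237, 233, 222, 216, 223, 235, 237, 237, 237, 238, 238, 237, 237]
234 [236, 236, 236, 236, 236, 233, 187, 116, 94, 93, 98, 145, 215, 234, 236, 233, 237, 236, 236]
237 [237, 237, 238, 237, 235, 171, 92, 90, 90, 92, 92, 91, 115, 217, 236, 236, 236, 236, 236]
240 [238, 237, 238, 238, 217, 97, 89, 90, 91, 91, 91, 92, 92, 170, 232, 2
[... 309 characters left out ...]
, 235, 235, 216, 109, 88, 89, 89, 90, 88, 104, 164, 209, 232, 235, 235, 235, 235]
255 [228, 236, 236, 236, 232, 199, 143, 112, 99, 110, 146, 173, 199, 228, 234, 235, 235, 235, 235]
258 [219, 238, 238, 238, 238, 233, 220, 192, 183, 182, 192, 220, 232, 237, 237, 237, 237, 237, 237]
261 [207, 234, 236, 236, 236, 235, 234, 231, 228, 228, 230, 233, 235, 235, 234, 235, 235, 235, 234]
264 [202, 232, 238, 237, 237, 237, 236, 236, 236, 236, 235, 235, 235, 235, 235, 236, 236, 235, 235]
267 [202, 225, 239, 238, 238, 238, 238, 238, 238, 238, 238, 238, 238, 238, 238, 237, 237, 237, 237]
[0.42122999 0.18582188 0.06399698] [-1.79949572e+02  3.07579057e-02  6.80241508e+01]
go [-0.0265, 0.2027, 0.0008] -17.0
```

Request:
tcp_steps(
  moves=[
    [[-0.006,0.05,-0.01,-8],[-0.012,0.1,-0.01,-14],[-0.02,0.15,-0.005,-17],[-0.0265,0.2027,0,-17],[-0.0265,0.2027,0,-17]],
  ],
)

```text
clock: 54.65
tool_pos: [0.6015, 0.0835, 0.0631]
orientation: [-179.9, 0.0, 84.9]
wrist_force: [-0.4, 0.7, -1.1]
grip_width: 0.08
grip_force: 30.0
```

```bash
python3 -c "
from h import *; go(.5997,.0853,.0395,85.05);go(.6216,.0834,.0395,85.05)"
```

```text
go [0.0017, -0.0019, 0.0236] -0.2
go [0.0017, 0.02, 0.0235] -0.2
```

Request:
tcp_steps(
  moves=[
    [[0.0015,-0.001,0.01,0],[0.0015,-0.001,0.018,0],[0.0015,-0.001,0.023,0],[0.0015,-0.001,0.023,0],[0.0015,-0.001,0.023,0]],
  ],
)

```text
clock: 55.28
tool_pos: [0.599, 0.0872, 0.0418]
orientation: [180.0, -0.0, 85.0]
wrist_force: [0.1, 0.2, -0.9]
grip_width: 0.078
grip_force: 30.0
```

```bash
python3 -c "
from h import *; go(.6216,.0834,.0395,85.05)"
```

```text
go [-0.0019, 0.0228, 0.0023] -0.0
```

Request:
tcp_steps(
  moves=[
    [[-0.002,0,0.001,0],[-0.002,0,0.002,0],[-0.002,0,0.002,0]],
  ],
)

```text
clock: 55.65
tool_pos: [0.5987, 0.085, 0.0394]
orientation: [-180.0, -0.0, 85.0]
wrist_force: [0.7, 0.9, -1.2]
grip_width: 0.08
grip_force: 30.0
```

Request:
tcp_steps(
  moves=[
    [[0,0.006,0,0],[0,0.012,0,0],[0,0.018,0,0],[0,0.0225,0,0],[0,0.0225,0,0]],
  ],
)

```text
clock: 56.28
tool_pos: [0.6215, 0.083, 0.0395]
orientation: [180.0, 0.0, 85.0]
wrist_force: [0.6, -0.1, -0.5]
grip_width: 0.084
grip_force: 30.0
```

```bash
python3 -c "
from h import *; go(.6216,.0834,.0285,85.05)"
```

```text
go [0.0004, 0.0, 0.011] -0.0
```

Request:
tcp_steps(
  moves=[
    [[0,0,0.003,0],[0,0,0.006,0],[0,0,0.009,0],[0,0,0.009,0]],
  ],
)

```text
clock: 56.78
tool_pos: [0.6212, 0.0834, 0.0302]
orientation: [180.0, -0.0, 85.0]
wrist_force: [1.9, 1.9, -1.8]
grip_width: 0.084
grip_force: 30.0
```

Request:
tcp_steps(
  moves=[
    [[0,0,0.001,0],[0,0,0.002,0],[0,0,0.002,0]],
  ],
)

```text
clock: 57.15
tool_pos: [0.6214, 0.0833, 0.0287]
orientation: [180.0, -0.0, 85.0]
wrist_force: [1.7, 1.5, -1.0]
grip_width: 0.088
grip_force: 30.0
```

Request:
tcp_steps(
  moves=[
    [[0,0,0,0],[0,0,0,0],[0,0,0,0]],
  ],
  aperture=0.3,
)

```text
clock: 57.52
tool_pos: [0.6211, 0.0829, 0.0284]
orientation: [-180.0, 0.0, 85.0]
wrist_force: [0.7, 0.4, 0.4]
grip_width: 0.297
grip_force: 0.0
```

Request:
tcp_steps(
  moves=[
    [[0,0,-0.03,0],[0,0,-0.08,0],[0,0,-0.13,0],[0,0,-0.2,0],[0,0,-0.2,0]],
  ],
)

```text
clock: 58.15
tool_pos: [0.624, 0.083, 0.235]
orientation: [179.4, -0.0, 85.0]
wrist_force: [0.5, 0.1, -0.2]
grip_width: 0.296
grip_force: 0.0
```

```bash
python3 -c "
from h import *; seat('seat1',[(.6545,.083)])"
```

```text
expect 308 181
brass [306.8 179.9] 73 [0.6528 0.0848 0.016 ]
[(268, 101), (270, 167), (272, 210), (274, 215), (276, 212), (278, 208), (280, 209), (282, 217), (284, 215), (286, 216), (288, 216), (290, 216), (292, 215), (294, 215), (296, 215), (298, 211), (300, 219), (302, 177), (304, 163), (306, 186), (308, 188), (310, 172), (312, 181), (314, 197), (316, 212), (318, 213), (320, 230), (322, 240), (324, 240), (326, 240), (328, 240), (330, 240), (332, 240), (334, 240), (336, 239), (338, 232), (340, 213), (342, 211), (344, 206), (346, 142), (348, 86)]
[(151, 105), (153, 106), (155, 118), (157, 214), (159, 223), (161, 210), (163, 214), (165, 217), (167, 215), (169, 216), (171, 215), (173, 212), (175, 178), (177, 167), (179, 183), (181, 188), (183, 174), (185, 178), (187, 223), (189, 192), (191, 210), (193, 216), (195, 213), (197, 216), (199, 217), (201, 215), (203, 203), (205, 120), (207, 105), (209, 117), (211, 119)]
```

All three holes show the same brass-in-hole pattern at the same pixels. Go to an overview beside the lever and check everything once before throwing it.

```bash
python3 -c "
from h import *; go(.505,-.143,.3,85.05)"
```

```text
go [-0.2354, -0.0975, -0.0679] -0.0
```

Request:
tcp_steps(
  moves=[
    [[-0.06,-0.03,-0.03,0],[-0.12,-0.06,-0.05,0],[-0.18,-0.08,-0.06,0],[-0.236,-0.098,-0.065,0],[-0.236,-0.098,-0.065,0]],
  ],
  aperture=0,
)

```text
clock: 58.82
tool_pos: [0.5014, -0.1457, 0.2919]
orientation: [-179.9, -0.0, 84.8]
wrist_force: [1.0, 0.4, -0.7]
grip_width: 0.003
grip_force: 0.0
```

```bash
python3 - <<'E'
from h import *
a=env.snapshot('wrist'); b=env.snapshot('scene'); print(env.sense()['tool_pos'])
ci=env.camera_info('wrist')
for k in blobs(mask(a,'red'),120): print('red',rect(ci,k,.1),cv2.boundingRect(k))
o=np.hstack([cv2.resize(a[0:200,150:430],(400,286)),cv2.resize(b[80:290,180:460],(400,286))]); cv2.imwrite('pics/fin.png',o[:,:,::-1])
go(.505,-.143,.09,85.05)
E
```

```text
[ 0.50228107 -0.14425921  0.29202332]
red (0.5552, -0.1431, 25, 23, -5.1) (321, 171, 26, 24)
red (0.7549, -0.097, 50, 21, -18.4) (512, 104, 48, 30)
go [0.0013, 0.003, 0.202] -0.2
```

View pics/fin.png

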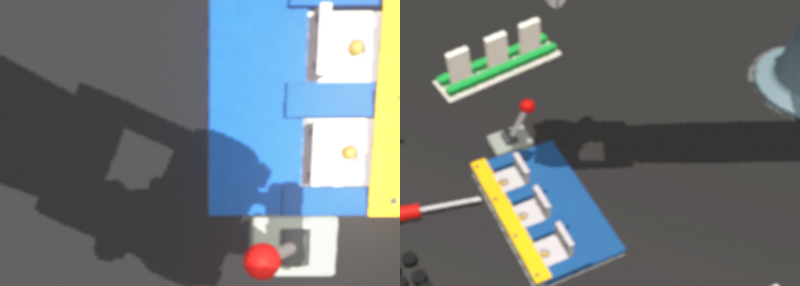

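The overview shows all three covers upright in the rack (right half, about (455-530,50)), the three brackets seated with pins through their holes, and the lever still off at (262,261). Throw the lever now.

Request:
tcp_steps(
  moves=[
    [[0.001,0.002,0.05,0],[0.001,0.002,0.11,0],[0.001,0.002,0.17,0],[0.001,0.002,0.2,0],[0.001,0.002,0.2,0]],
  ],
  aperture=0,
)

```text
clock: 59.55
tool_pos: [0.5031, -0.1398, 0.0898]
orientation: [-179.6, -0.2, 85.1]
wrist_force: [0.4, 0.2, 0.2]
grip_width: 0.008
grip_force: 0.0
```

Request:
tcp_steps(
  moves=[
    [[0,0.015,0,0],[0,0.03,0,0],[0,0.045,0,0],[0,0.06,0,0],[0,0.07,0,0]],
  ],
)

```text
clock: 60.18
tool_pos: [0.5773, -0.1492, 0.0953]
orientation: [179.8, 0.1, 85.1]
wrist_force: [-0.8, 0.0, 1.4]
grip_width: 0.006
grip_force: 0.4
```

```bash
python3 -c "
from h import *; go(.599,-.151,.09,85.05)"
```

```text
go [0.0001, 0.0218, 0.0054] 0.0
```

Request:
tcp_steps(
  moves=[
    [[0,0.008,0.003,0],[0,0.015,0.003,0],[0,0.022,0.003,0],[0,0.022,0.003,0]],
  ],
)

```text
clock: 60.68
tool_pos: [0.5972, -0.1507, 0.0903]
orientation: [180.0, -0.0, 85.0]
wrist_force: [0.5, -0.7, 0.4]
grip_width: 0.007
grip_force: 0.0
```

Request:
tcp_steps(
  moves=[
    [[0,0.002,0,0],[0,0.004,0,0],[0,0.004,0,0]],
  ],
)

```text
clock: 61.05
tool_pos: [0.6007, -0.1509, 0.0904]
orientation: [-180.0, -0.0, 85.0]
wrist_force: [-1.6, -0.8, -0.4]
grip_width: 0.006
grip_force: 0.3
```

Request:
tcp_steps(
  moves=[
    [[0,-0.03,-0.0,0],[0,-0.06,-0.05,0],[0,-0.08,-0.1,0],[0,-0.08,-0.15,0],[0,-0.08,-0.15,0]],
  ],
)

```text
clock: 61.68
tool_pos: [0.5236, -0.1453, 0.2463]
orientation: [179.4, 0.2, 85.0]
wrist_force: [0.3, -0.8, 0.0]
grip_width: 0.003
grip_force: 0.0
```

```bash
python3 - <<'E'
from h import *
ci=env.camera_info('wrist'); a=env.snapshot('wrist')
for k in blobs(mask(a,'red'),120): print('red',rect(ci,k,.1),cv2.boundingRect(k))
ci=env.camera_info('top'); a=env.snapshot('top')
for k in blobs(mask(a,'red'),60): print('top red',rect(ci,k,.1)[:4])
E
```

```text
red (0.6265, -0.1507, 25, 24, -5.1) (381, 179, 29, 28)
red (0.7494, -0.0976, 45, 20, -18.2) (512, 104, 48, 33)
top red (0.8102, -0.1035, 97, 25)
```

Request:
tcp_steps(
  moves=[
    [[0,0,0,0],[0,0,0,0],[0,0,0,0]],
  ],
)

```text
clock: 62.15
tool_pos: [0.5208, -0.1439, 0.2395]
orientation: [-179.9, -0.0, 85.0]
wrist_force: [-0.4, 0.5, 0.9]
grip_width: 0.006
grip_force: 0.0
```

```bash
python3 -c "
from workcell import env; print(env.sign_off())"
```

```text
the job is handed in; nothing more can be done
None
```

I handed the job in at 62 s: the camera checks showed all three brackets seated on the pins, all three covers standing upright in the rack, and the lever thrown fully over, but `env.sign_off()` returned no verdict.

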